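# Pack up the carving bench

## Robot

A 6-joint arm with a two-finger parallel gripper is mounted at the origin on the work surface. World frame = base frame: x ahead of the robot, y to its left, z up, the work surface at z = 0. Lengths are in mm, angles in degrees, forces in N, time in s.
With the tool pointing down it reaches from about 300 to 850 mm from the base axis. Payload 4.2 kg.
Tool frame: the origin (TCP) lies on the centre line of the jaws, within the pads' length; the fingertips stand 14 mm ahead of it and the grasp point (between the pads) lies 5 mm behind it; z points along the fingers, y is the line along which they close (so a half turn about z gives the same grasp; the last joint's range is limited). The gripper opens to 91 mm and grips with 3 to 60 N. Pads are 32 mm wide; open, the fingers measure 118 mm over their backs; the gripper's body (76 mm by 178 mm) begins 60 mm behind the grasp point.
Start: joints at [-66.578, 18.312, 89.639, -0, 72.044, -1.146], TCP at [239.078, -522.956, 227.976] pointing down, gripper open.
Joint ranges: [-177.97, 177.97], [-48.28, 115.42], [12.27, 149.76], [-77.06, 257.06], [2.81, 150.46], [-146.56, 146.56]. Speed limits (degrees/s): [147.25, 147.25, 180, 180, 180, 180].

## Interface

Orientations are given as [roll, pitch, yaw] about the fixed x, y, z axes, in that order (R = Rz(yaw) Ry(pitch) Rx(roll)).
In Python, from workcell import * gives the robot as it stands. The module is installed in compiled form; this text tells all that it offers.
- The arm moves only by the shell command python3 -m crank 'ROWS' [FORCE]. ROWS is JSON, a list of rows, each an object of numbers: "grip": the finger opening in m, from 0 to 0.0912; "x", "y", "z": the shift along the tool's x, y, z in m; "yaw": the turn about the tool's z in rad. In form: [{"grip": .., "x": .., "y": .., "z": .., "yaw": ..}, ...]. A call has exactly 5 rows; each row is the pose to reach, as a shift and turn from the pose commanded when the call began, along the tool's axes at that moment; what a row does not reach only later rows make up. A row lasts 1/12 s, in which the tool goes at most 41.7 mm and 7.16 degrees, less where a joint would pass 70% of its speed; a pose out of reach is approached as far as the arm can. A call with a gripper value outside its range is refused whole. The fingers move at their own pace and stop on an object; FORCE is the grip in N (left out, the last holds). Time passes only in rows, so rows that repeat a pose let the fingers close, or fill a call up. It gives the time, the measured TCP pose, the force, the opening and the grip force at its end, in the units of the state.
- state(): the state, without advancing time (a new reading comes with each control period).
- grab_frame(name): name is "scene" or "top" or "wrist"; returns the picture (420x560x3 uint8, red, green, blue); there is no depth.
- camera_model(name): a dict with "intrinsics" (3x3 intrinsics, pixels), "distortion" ([k1, k2, p1, p2, k3] as OpenCV has them; the pictures are not rectified), "R" (3x3) and "t" (3): a world point X has camera coordinates R X + t. Camera axes: x right, y down, z forward; pixel columns grow to the right and rows downward; lengths in mm; the calibration is good to about 2 mm. A picture is of the moment at which its call begins: read the wrist's pose just before it. camera_model takes no time and is no camera call; for the wrist camera it gives the pose at the moment of the call.
- job_done(): hands the job in; it is judged then, once.
The state is a dict: "time_s": time; "qpos": joint angles; "qvel": joint speeds; "effort": joint torques, N m; "ee_pos": TCP position; "ee_rot": TCP orientation; "force": force on the tool from outside, world axes, zero at the start; "torque": the same for the moment, N m; "gripper_width": finger opening in mm; "gripper_force": force on a finger pad.
Only numpy, scipy, OpenCV 4.12 (cv2) and the standard library are available. Lean on these libraries where they do the work, as an engineer would, in place of code of your own. Each camera call takes 0.05 s, during which the arm holds its last target. There are 200 camera calls.

## Task

Pack up the carving bench: put every finished wooden knob into the green tin and then close the tin with its green lid, cover the white wax pot with its white lid, and stand every gouge from the slanted rest upright in the blue cup, handle down. Both lids must sit fully home and level on their rims; leave the oil bottle, the mallet and the wood blank where they are.

Things in the scene. Friction and masses are not known exactly. Their poses are not given: they have to be found in the camera images.
- tin: open round dark green storage tin, fixed to the bench: 136 mm outer and 128 mm inner diameter, 70 mm high, floor 4 mm thick. Origin: centre of its underside, on the bench; z up
- tin_lid: the tin's loose green lid, starting flat on the bench, right way up: below, a plug 120 mm diameter, 8 mm high for the tin's mouth (4 mm play all round); a flange 142 mm diameter, 5 mm thick that rests on the rim; on top an upright round dark wood knob 22 mm diameter, 13 to 41 mm above the origin. About 150 g. Origin: centre of the plug's underside; z up. Home: origin 62 mm above the bench
- pot: small white ceramic pot of solid amber wax, fixed to the bench: 80 mm outer and 72 mm inner diameter, 60 mm high, wax filled to 35 mm. Origin: centre of its underside, on the bench; z up
- pot_lid: the wax pot's loose white lid, starting flat on the bench, right way up: below, a plug 64 mm diameter, 8 mm high for the pot's mouth (4 mm play); a flange 88 mm diameter, 5 mm thick that rests on the rim; on top an upright round dark wood knob 22 mm diameter, 13 to 41 mm above the origin. About 80 g. Origin: centre of the plug's underside; z up. Home: origin 52 mm above the bench
- cup: blue stoneware holder cup, fixed to the bench: 68 mm outer and 60 mm inner diameter, 85 mm high, floor 6 mm thick. Origin: centre of its underside, on the bench; z up. Gouges in it may lean against its rim
- rest: slanted tool rest, fixed: base 180 x 210 mm, 10 mm thick; a 27 mm high kerb at its -x edge holds the gouge butts; the blades lie on a steel bar along y, 118 mm above the bench at x = +67 mm, each between two short pins (tops 140 mm high). Lanes at y = -64, 0, 64 mm. Origin: on the bench, 5 mm to the -x side of the base's centre; x from kerb to bar, z up
- knob0: turned pale wooden drawer knob, standing on its foot at the start: foot 28 mm diameter for the first 11 mm, then a head 32 mm diameter up to the top at 26 mm; 20 g. Origin: centre of the underside of the foot; z runs up its axis. May be absent
- knob1: turned pale wooden drawer knob, standing on its foot at the start: foot 28 mm diameter for the first 11 mm, then a head 32 mm diameter up to the top at 26 mm; 20 g. Origin: centre of the underside of the foot; z runs up its axis. May be absent
- knob2: turned pale wooden drawer knob, standing on its foot at the start: foot 28 mm diameter for the first 11 mm, then a head 32 mm diameter up to the top at 26 mm; 20 g. Origin: centre of the underside of the foot; z runs up its axis. May be absent
- knob3: turned pale wooden drawer knob, standing on its foot at the start: foot 28 mm diameter for the first 11 mm, then a head 32 mm diameter up to the top at 26 mm; 20 g. Origin: centre of the underside of the foot; z runs up its axis. May be absent
- gouge0: carving gouge, 200 mm long, 80 g: round wooden handle 16 mm diameter, 130 mm long, then a round steel blade 8 mm diameter, 70 mm long. Origin: centre of the handle's butt end; z along it towards the blade tip; balances 105 mm from the butt. Starts in the slanted rest, butt low, rising at 40 degrees from horizontal along the rest's +x. May be absent. Handle: mid brown
- gouge1: carving gouge, 200 mm long, 80 g: round wooden handle 16 mm diameter, 130 mm long, then a round steel blade 8 mm diameter, 70 mm long. Origin: centre of the handle's butt end; z along it towards the blade tip; balances 105 mm from the butt. Starts in the slanted rest, butt low, rising at 40 degrees from horizontal along the rest's +x. May be absent. Handle: red
- gouge2: carving gouge, 200 mm long, 80 g: round wooden handle 16 mm diameter, 130 mm long, then a round steel blade 8 mm diameter, 70 mm long. Origin: centre of the handle's butt end; z along it towards the blade tip; balances 105 mm from the butt. Starts in the slanted rest, butt low, rising at 40 degrees from horizontal along the rest's +x. May be absent. Handle: dark brown
- oil: bystander: amber bottle of oil standing on the bench, 60 mm diameter, 150 mm high. Origin: centre of its underside
- mallet: bystander: wooden mallet lying on the bench, round head 68 mm diameter and 100 mm long along its +x, handle 24 mm diameter and 150 mm long to -x. Origin: on the bench, below the joint of head and handle
- blank: bystander: block of pale wood, 100 x 55 x 45 mm. Origin: centre of its underside
There are look-alikes about, which are no part of the job. What is shaped like the knob2 but purple is not meant. What is shaped like the pot_lid but pink or turquoise is not meant.

How it is judged:
By the outcome, as a careful person would: the job done as asked, in the order asked, and still so for the second after the job is handed in, with the robot touching nothing.
Of knob0, knob1, knob2, knob3 only 2 to 4 are there at a start; the rules pass over those that are not, and their reading is None.
Of gouge0, gouge1, gouge2 only 2 to 2 are there at a start; the rules pass over those that are not, and their reading is None.
At some moment in a run one of knob0, knob1, knob2, knob3, tin_lid, pot_lid may be knocked a few centimetres aside while the robot is not near it.
It also fails if it takes over 210 s, if anything falls off the work surface, if the arm or the gripper's body presses on something with over 40 N, if the wrist force passes 120 N, or if a joint passes its speed limit or range.

## Working session

There is one attempt and no reset: what is moved stays moved. The work goes in short steps, Python scripts to look and compute and a shell command to move; the robot and the scene stay as the last step left them, time stands still between calls to the robot, and variables do not carry over. Pictures are saved under pics/ and viewed, at most 14 in all, crops included, and the job is handed in when it is done.

```bash
mkdir -p pics; ls; cat > h.py <<'E'
from workcell import *
import numpy as np, cv2
from scipy.spatial.transform import Rotation as Ro
def snap(n,f,crop=None,s=1):
    im=grab_frame(n); o=im
    cv2.imwrite('pics/'+f,cv2.cvtColor(im,cv2.COLOR_RGB2BGR)); return im
def ray(n,uv,m=None):
    m=m or camera_model(n); K=np.array(m['intrinsics']);D=np.array(m['distortion'])
    p=cv2.undistortPoints(np.array(uv,float).reshape(-1,1,2),K,D)[:,0]
    R=np.array(m['R']);t=np.array(m['t'])
    d=np.c_[p,np.ones(len(p))]@R; return -R.T@t,d
def onz(n,uv,z,m=None):
    c,d=ray(n,uv,m); return c+d*((z-c[2])/d[:,2])[:,None]
def proj(n,X,m=None):
    m=m or camera_model(n);R=np.array(m['R'])
    return cv2.projectPoints(np.array(X,float).reshape(-1,1,3),cv2.Rodrigues(R)[0],np.array(m['t'],float),np.array(m['intrinsics']),np.array(m['distortion']))[0][:,0]
def rel(X,yaw=None):
    s=state();R=Ro.from_euler('xyz',s['ee_rot'],degrees=True).as_matrix()
    return R.T@(np.array(X)-s['ee_pos'])/1000
E
python3 - <<'E'
from h import *
for n in('scene','top','wrist'):
    snap(n,n+'0.png'); m=camera_model(n); c,_=ray(n,[[280,210]]); print(n,c, np.array(m['intrinsics'])[0,0])
print(state())
E
```

```text
pics
scene [1391.59767535 -762.12393129  813.65657142] 545.6385536814374
top [ 331.22250619  -37.97026157 1020.4173867 ] 452.0293353953924
wrist [ 313.58468115 -490.05820058  385.16920326] 312.9299647737544
{'time_s': 0.15, 'qpos': array([-6.65775443e+01,  1.83427669e+01,  8.96885871e+01,  7.75623341e-04,
        7.20429186e+01, -1.14758046e+00]), 'qvel': array([ 0.07336269, -0.16913028, -0.22405279,  0.06456977, -0.05661778,
       -0.02859845]), 'effort': array([ 5.93466466e-04, -4.12773800e+01, -2.32154077e+01,  7.27807777e-02,
        4.33871476e-02, -1.01586429e-04]), 'ee_pos': array([ 238.941272  , -522.62681799,  227.32995776]), 'ee_rot': array([-1.79925757e+02, -2.22489316e-03,  2.45697951e+01]), 'force': array([-0.46477489, -0.21293227,  0.2674319 ]), 'torque': array([-0.03938988,  0.05754909, -0.03978461]), 'gripper_force': 0.0, 'gripper_width': 91.3278452923808}
```

View pics/top0.png

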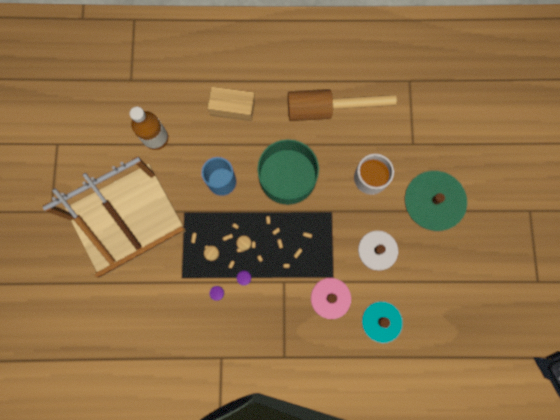

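View pics/scene0.png

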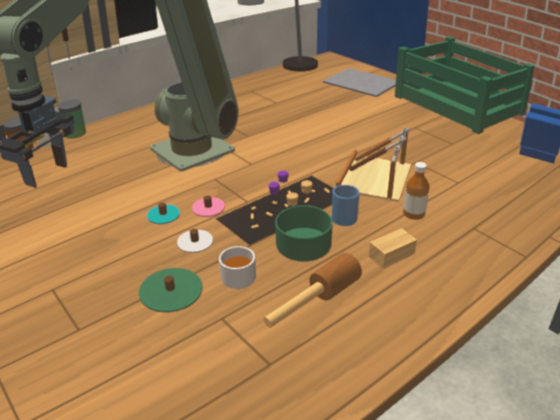

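The top view has up = +x and left = +y. It shows:
- Two pale knobs at (211,253) and (243,243), with purple decoys at (217,293) and (243,278).
- The tin at (288,172), pot at (375,173) and cup at (219,177).
- The green lid at (436,200) and white lid at (378,250).
- Two gouges in the rest at left, from (138,245) to (88,178) and from (110,265) to (58,192).

Next I'll measure positions.

```bash
cat >> h.py <<'E'
def blobs(im,lo,hi,amin=40,roi=None):
    h=cv2.cvtColor(im,cv2.COLOR_RGB2HSV); m=cv2.inRange(h,np.array(lo),np.array(hi))
    if roi: 
        k=np.zeros_like(m);k[roi[1]:roi[3],roi[0]:roi[2]]=1;m*=k
    cs=[c for c in cv2.findContours(m,cv2.RETR_EXTERNAL,cv2.CHAIN_APPROX_NONE)[0] if cv2.contourArea(c)>=amin]
    return sorted(cs,key=cv2.contourArea,reverse=True)
def circ(c,n,z,m=None):
    "fit circle in plane z to hull of the contour"
    P=onz(n,cv2.convexHull(c)[:,0],z,m)[:,:2].astype(np.float32)
    (x,y),r=cv2.minEnclosingCircle(P); return np.round([x,y,2*r],1)
E
python3 - <<'E'
from h import *
im=cv2.cvtColor(cv2.imread('pics/top0.png'),cv2.COLOR_BGR2RGB)
h=cv2.cvtColor(im,cv2.COLOR_RGB2HSV)
for u,v in[(211,253),(243,243),(288,150),(436,180),(365,250),(360,175),(219,180),(210,165),(125,215),(92,245),(205,230)]: print((u,v),h[v,u])
for nm,lo,hi,z in[('green',(65,80,20),(90,255,140),70),('greenlid',(65,80,20),(90,255,140),13),('blue',(98,100,50),(118,255,255),85),('white',(0,0,120),(179,55,255),13),('whitepot',(0,0,120),(179,55,255),60),('knob',(8,60,140),(25,190,255),26)]:
    roi=(184,213,332,276) if nm=='knob' else (200,140,480,275)
    for c in blobs(im,lo,hi,60,roi): print(nm,cv2.contourArea(c),c.mean((0,1)).round(),circ(c,'top',z))
pts=[(138,247),(88,178),(110,266),(58,192)]
print(onz('top',[(138,160),(45,207)],125), onz('top',[(100,272),(183,230)],27))
E
```

```text
(211, 253) [ 19 119 201]
(243, 243) [ 19 116 204]
(288, 150) [ 73 126  95]
(436, 180) [ 73 124 111]
(365, 250) [ 13  18 199]
(360, 175) [ 13  75 169]
(219, 180) [102 119 158]
(210, 165) [103 127 110]
(125, 215) [ 19  92 213]
(92, 245) [ 19 101 192]
(205, 230) [105  13  39]
green 2871.5 [288. 171.] [601.1 -54.9 141.9]
green 2699.0 [436. 200.] [ 535.1 -372.9  130.2]
greenlid 2871.5 [288. 171.] [617.3 -55.9 150.4]
greenlid 2699.0 [436. 200.] [ 547.4 -393.   138. ]
blue 822.0 [219. 176.] [586.5  91.6  82.1]
white 1165.5 [378. 250.] [ 434.5 -257.4   88.6]
white 1068.0 [374. 174.] [ 611.3 -254.9   98.5]
whitepot 1165.5 [378. 250.] [ 429.6 -247.2   84.4]
whitepot 1068.0 [374. 174.] [ 598.2 -244.8   93.9]
knob 146.5 [243. 244.] [447.7  44.   36.6]
knob 141.5 [211. 252.] [429.2 113.8  34. ]
[[609.19143982 250.78088781 125.        ]
 [511.54663865 428.00565476 125.        ]] [[387.88502466 349.36571737  27.        ]
 [478.71060286 175.04955707  27.        ]]
```

```bash
python3 - <<'E'
import cv2
a=cv2.imread('pics/top0.png')
cv2.imwrite('pics/c1.png',cv2.resize(a[140:290,30:260],None,fx=3.4,fy=3.4,interpolation=cv2.INTER_CUBIC))
E
```

```text
(no output)
```

View pics/c1.png

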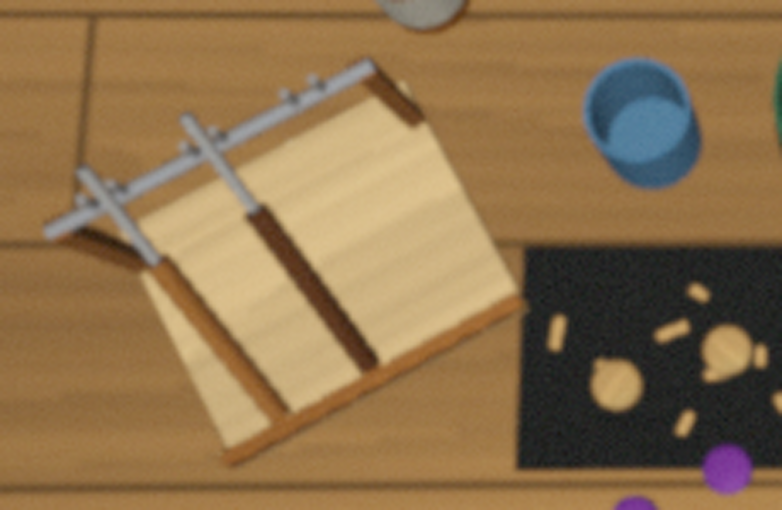

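The crop shows pins about 20 mm apart on both sides of each blade. The blade tips are at about full-image (85,175) for the dark gouge and (55,191) for the mid-brown one, and the rest's free lane is on the right. I'll refine with far-side rim fits.

```bash
cat >> h.py <<'E'
from scipy.optimize import least_squares
def farfit(c,n,z,R,m=None):
    cam,_=ray(n,[[280,210]],m); P=onz(n,c[:,0],z,m)[:,:2]; q=P.mean(0); d=q-cam[:2]; d/=np.linalg.norm(d)
    P=P[(P-q)@d>0.15*R]
    f=least_squares(lambda p:np.hypot(*(P-p).T)-R,q,loss='soft_l1'); return np.round([*f.x,np.sqrt(np.mean(f.fun**2))],1)
E
python3 - <<'E'
from h import *
im=cv2.cvtColor(cv2.imread('pics/top0.png'),cv2.COLOR_BGR2RGB)
g=blobs(im,(65,80,20),(90,255,140),60,(200,140,480,275))
print('tin',farfit(g[0],'top',70,68),'lid',farfit(g[1],'top',13,71))
print('cup',farfit(blobs(im,(98,100,50),(118,255,255),60)[0],'top',85,34))
w=blobs(im,(0,0,120),(179,55,255),60,(200,140,480,275)); print('wlid',farfit(w[0],'top',13,44),'pot',farfit(w[1],'top',60,40))
b=onz('top',[(89.7,183.5),(60.3,197.4)],123); t=onz('top',[(85.3,174.7),(55,190.6)],145); print('bar',b,'tip',t)
# butts: bottom crop px
bt=onz('top',[(30+372/3.4,140+368/3.4),(30+280/3.4,140+415/3.4)],24);print('butt',bt)
for a,e in zip(bt,t): print(np.degrees(np.arctan2(*(e-a)[1::-1])),np.linalg.norm((e-a)[:2]))
d=b[0]-b[1];print('bar dir->x yaw',np.degrees(np.arctan2(d[1],d[0]))+90)
E
```

```text
tin [602.2 -56.1   1.7] lid [ 545.1 -389.6    1.5]
cup [590.9  93.1   2. ]
wlid [ 434.  -256.3    0.6] pot [ 602.8 -248.4    0.8]
bar [[560.2255754  345.25173825 123.        ]
 [531.51518265 400.95413883 123.        ]] tip [[572.5457184  345.71322303 145.        ]
 [540.26679989 401.5097921  145.        ]]
butt [[439.12184199 269.16466213  24.        ]
 [409.30359984 325.67034349  24.        ]]
29.843953994668105 153.82331738916932
30.07469297779985 151.3373111057963
bar dir->x yaw 27.267696373403822
```

```bash
R='x'; python3 -m crank '[{"grip":0.06,"x":0.024,"y":-0.031,"z":0,"yaw":0},{"grip":0.06,"x":0.047,"y":-0.062,"z":0,"yaw":0},{"grip":0.06,"x":0.07,"y":-0.093,"z":0,"yaw":0},{"grip":0.06,"x":0.094,"y":-0.124,"z":0,"yaw":0},{"grip":0.06,"x":0.117,"y":-0.155,"z":0,"yaw":0}]' 20
python3 -m crank '[{"grip":0.06,"x":0.024,"y":-0.031,"z":0,"yaw":0},{"grip":0.06,"x":0.047,"y":-0.062,"z":0,"yaw":0},{"grip":0.06,"x":0.07,"y":-0.093,"z":0,"yaw":0},{"grip":0.06,"x":0.094,"y":-0.124,"z":0,"yaw":0},{"grip":0.06,"x":0.117,"y":-0.155,"z":0,"yaw":0}]'
python3 -m crank '[{"grip":0.06,"x":0.024,"y":-0.031,"z":0,"yaw":0},{"grip":0.06,"x":0.047,"y":-0.062,"z":0,"yaw":0},{"grip":0.06,"x":0.07,"y":-0.093,"z":0,"yaw":0},{"grip":0.06,"x":0.094,"y":-0.124,"z":0,"yaw":0},{"grip":0.06,"x":0.117,"y":-0.155,"z":0,"yaw":0}]'
python3 - <<'E'
from h import *
im=snap('wrist','w1.png');s=state();print(s['ee_pos'],s['ee_rot'],s['qpos'],s['time_s'])
for c in blobs(im,(10,60,120),(25,190,255),150): print(cv2.contourArea(c),c.mean((0,1)).round(),circ(c,'wrist',24))
E
```

```text
time_s: 0.57
ee_pos: [280.9, -331.4, 227.6]
ee_rot: [-180.0, -0.0, 24.5]
force: [0.1, -0.3, -1.1]
gripper_width: 61.7
gripper_force: 0.0
time_s: 0.98
ee_pos: [322.8, -141.9, 227.9]
ee_rot: [180.0, -0.0, 24.5]
force: [-0.2, -0.3, 0.4]
gripper_width: 60.2
gripper_force: 0.0
time_s: 1.4
ee_pos: [364.8, 47.9, 228.1]
ee_rot: [180.0, -0.0, 24.6]
force: [1.7, -0.4, -0.6]
gripper_width: 60.0
gripper_force: 0.0
[366.30759583  54.13445868 228.15937895] [-179.73921105   -0.25434621   24.90384435] [  6.34158308  -0.65395227 113.06030315   0.35539478  67.43594345
  71.30124049] 1.45
126093.0 [278. 138.] [335.9  33.8 782.8]
3691.5 [279. 333.] [165.2 -45.1 198.1]
194.5 [396. 309.] [ 285.4 -159.8   72.7]
166.5 [155. 309.] [149.6 130.7  72.9]
```

View pics/w1.png

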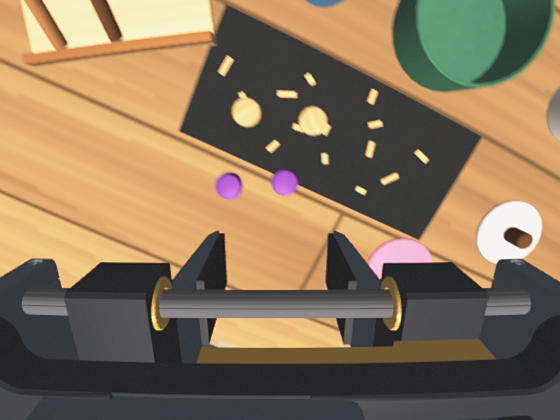

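The wrist view shows the two pale knobs at (246,112) and (313,121), and no others. The purple ones are at (228,186) and (285,182).

```bash
cat >> h.py <<'E'
def knobs(im,m,z=26):
    h=cv2.cvtColor(im,cv2.COLOR_RGB2HSV); k=cv2.inRange(h,np.array((10,50,110)),np.array((28,200,255)))
    k=cv2.morphologyEx(k,cv2.MORPH_OPEN,cv2.getStructuringElement(2,(15,15)))
    for c in cv2.findContours(k,cv2.RETR_EXTERNAL,cv2.CHAIN_APPROX_NONE)[0]:
        if 200<cv2.contourArea(c)<1500:
            P=onz('wrist',[cv2.minEnclosingCircle(c)[0]],z,m)[0]; print('knob',cv2.contourArea(c),circ(c,'wrist',z,m),P[:2].round(1),'rel',rel([*P[:2],18]).round(4))
E
python3 - <<'E'
from h import *
m=camera_model('wrist');im=grab_frame('wrist');knobs(im,m);print(state()['ee_pos'])
E
```

```text
knob 638.5 [451.2  38.3  34.2] [451.4  38.6] rel [0.0724 0.0475 0.21  ]
knob 625.5 [429.8 110.2  32.2] [429.9 110.1] rel [ 0.0831 -0.0264  0.2101]
[365.57986963  50.57156769 227.975364  ]
```

```bash
python3 -m crank '[{"grip":0.06,"x":0.035,"y":-0.012,"z":0.01,"yaw":0},{"grip":0.06,"x":0.07,"y":-0.022,"z":0.03,"yaw":0},{"grip":0.06,"x":0.083,"y":-0.026,"z":0.06,"yaw":0},{"grip":0.06,"x":0.083,"y":-0.026,"z":0.1,"yaw":0},{"grip":0.06,"x":0.083,"y":-0.026,"z":0.14,"yaw":0}]' 20
python3 -m crank '[{"grip":0.06,"x":0,"y":0,"z":0.035,"yaw":0},{"grip":0.06,"x":0,"y":0,"z":0.06,"yaw":0},{"grip":0.06,"x":0,"y":0,"z":0.071,"yaw":0},{"grip":0.06,"x":0,"y":0,"z":0.071,"yaw":0},{"grip":0.0,"x":0,"y":0,"z":0.071,"yaw":0}]'
python3 -m crank '[{"grip":0.0,"x":0,"y":0,"z":0,"yaw":0},{"grip":0.0,"x":0,"y":0,"z":0,"yaw":0},{"grip":0.0,"x":0,"y":0,"z":0,"yaw":0},{"grip":0.0,"x":0,"y":0,"z":-0.03,"yaw":0},{"grip":0.0,"x":0,"y":0,"z":-0.07,"yaw":0}]'
python3 - <<'E'
from h import *
print(rel([585,-40,95]),rel([602,-56,40]))
E
```

```text
time_s: 1.92
ee_pos: [430.8, 104.1, 86.9]
ee_rot: [179.9, -0.1, 24.6]
force: [0.6, 0.4, -1.2]
gripper_width: 60.2
gripper_force: 0.0
time_s: 2.33
ee_pos: [429.3, 103.1, 16.3]
ee_rot: [-180.0, 0.1, 24.5]
force: [0.3, 0.3, -0.4]
gripper_width: 55.8
gripper_force: 0.0
time_s: 2.75
ee_pos: [427.1, 103.3, 85.4]
ee_rot: [-179.9, 0.5, 24.6]
force: [1.0, 0.1, -0.6]
gripper_width: 31.0
gripper_force: 20.0
[ 0.08398604  0.19598494 -0.01058457] [0.09323541 0.21769283 0.0443082 ]
```

```bash
python3 -m crank '[{"grip":0.0,"x":0.0,"y":0.02,"z":-0.03,"yaw":0},{"grip":0.0,"x":0.012,"y":0.055,"z":-0.03,"yaw":0},{"grip":0.0,"x":0.03,"y":0.09,"z":-0.03,"yaw":0},{"grip":0.0,"x":0.045,"y":0.125,"z":-0.03,"yaw":0},{"grip":0.0,"x":0.06,"y":0.16,"z":-0.03,"yaw":0}]'
python3 -m crank '[{"grip":0.0,"x":0.024,"y":0.03,"z":0,"yaw":0},{"grip":0.0,"x":0.024,"y":0.042,"z":0.02,"yaw":0},{"grip":0.0,"x":0.024,"y":0.042,"z":0.05,"yaw":0},{"grip":0.0,"x":0.024,"y":0.042,"z":0.085,"yaw":0},{"grip":0.0,"x":0.024,"y":0.042,"z":0.085,"yaw":0}]'
python3 -m crank '[{"grip":0.05,"x":0,"y":0,"z":0,"yaw":0},{"grip":0.05,"x":0,"y":0,"z":0,"yaw":0},{"grip":0.05,"x":0,"y":0,"z":0,"yaw":0},{"grip":0.06,"x":0,"y":0,"z":-0.035,"yaw":0},{"grip":0.06,"x":0,"y":0,"z":-0.075,"yaw":0}]'
python3 - <<'E'
from h import *
print(state()['ee_pos'],camera_model('wrist')['t'])
E
```

```text
time_s: 3.17
ee_pos: [551.8, -18.0, 117.6]
ee_rot: [180.0, -0.1, 24.6]
force: [1.3, 1.3, -0.3]
gripper_width: 31.4
gripper_force: 20.0
time_s: 3.58
ee_pos: [587.7, -45.3, 27.5]
ee_rot: [-179.8, 0.4, 24.5]
force: [-1.0, 0.0, -0.3]
gripper_width: 31.6
gripper_force: 20.0
time_s: 4.0
ee_pos: [589.3, -44.8, 107.0]
ee_rot: [-179.9, 0.1, 24.6]
force: [1.3, 0.4, -0.2]
gripper_width: 59.0
gripper_force: 0.0
[589.31431712 -44.7724187  106.98454846] [-286.67315736  497.19201181  426.73229008]
```

```bash
python3 -m crank '[{"grip":0.06,"x":-0.02,"y":-0.027,"z":-0.02,"yaw":0},{"grip":0.06,"x":-0.04,"y":-0.055,"z":-0.04,"yaw":0},{"grip":0.06,"x":-0.06,"y":-0.085,"z":-0.05,"yaw":0},{"grip":0.06,"x":-0.077,"y":-0.11,"z":-0.05,"yaw":0},{"grip":0.06,"x":-0.092,"y":-0.134,"z":-0.05,"yaw":0}]'
python3 - <<'E'
from h import *
m=camera_model('wrist');im=snap('wrist','w2.png');knobs(im,m);print(state()['ee_pos'])
E
```

```text
time_s: 4.42
ee_pos: [449.4, 39.7, 159.4]
ee_rot: [179.9, -0.2, 24.6]
force: [0.3, 0.2, -0.9]
gripper_width: 60.0
gripper_force: 0.0
knob 631.0 [372.6   4.7  41.1] [372.9   4.9] rel [-0.0796  0.0041  0.1407]
knob 838.0 [449.9  38.8  36.1] [449.9  38.8] rel [0.0044 0.0053 0.1406]
knob 1078.5 [592.4 -41.   38.3] [593.3 -40.1] rel [0.1019 0.1368 0.14  ]
knob 776.5 [ 698.3 -104.6   51.4] [ 698.2 -104. ] rel [0.1707 0.2387 0.1396]
[444.00960909  41.5260908  158.57380699]
```

View pics/w2.png

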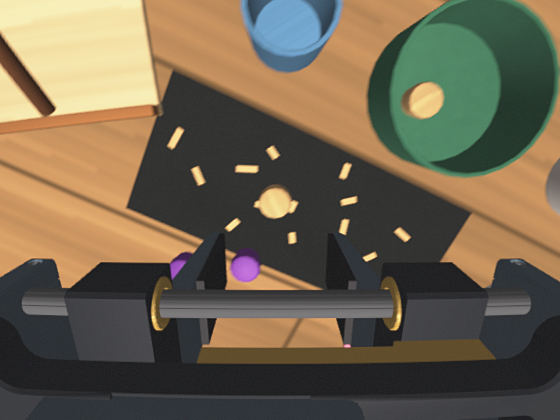

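Knob one is in the tin at (425,100), and the second knob sits below the gripper at (275,202), matching the commanded position.

```bash
python3 -m crank '[{"grip":0.06,"x":0,"y":0,"z":0.035,"yaw":0},{"grip":0.06,"x":0,"y":0,"z":0.075,"yaw":0},{"grip":0.06,"x":0,"y":0,"z":0.11,"yaw":0},{"grip":0.06,"x":0,"y":0,"z":0.139,"yaw":0},{"grip":0.06,"x":0,"y":0,"z":0.139,"yaw":0}]' 20
python3 -m crank '[{"grip":0.0,"x":0,"y":0,"z":0,"yaw":0},{"grip":0.0,"x":0,"y":0,"z":0,"yaw":0},{"grip":0.0,"x":0,"y":0,"z":0,"yaw":0},{"grip":0.0,"x":0,"y":0,"z":-0.03,"yaw":0},{"grip":0.0,"x":0,"y":0,"z":-0.07,"yaw":0}]'
python3 -m crank '[{"grip":0.0,"x":0.01,"y":0.015,"z":-0.03,"yaw":0},{"grip":0.0,"x":0.03,"y":0.05,"z":-0.03,"yaw":0},{"grip":0.0,"x":0.05,"y":0.085,"z":-0.03,"yaw":0},{"grip":0.0,"x":0.07,"y":0.12,"z":-0.03,"yaw":0},{"grip":0.0,"x":0.09,"y":0.15,"z":-0.03,"yaw":0}]'
python3 -m crank '[{"grip":0.0,"x":0.014,"y":0.017,"z":0,"yaw":0},{"grip":0.0,"x":0.014,"y":0.017,"z":0.03,"yaw":0},{"grip":0.0,"x":0.014,"y":0.017,"z":0.06,"yaw":0},{"grip":0.0,"x":0.014,"y":0.017,"z":0.085,"yaw":0},{"grip":0.0,"x":0.014,"y":0.017,"z":0.085,"yaw":0}]'
python3 -m crank '[{"grip":0.05,"x":0,"y":0,"z":0,"yaw":0},{"grip":0.05,"x":0,"y":0,"z":0,"yaw":0},{"grip":0.05,"x":0,"y":0,"z":0,"yaw":0},{"grip":0.05,"x":0,"y":0,"z":-0.035,"yaw":0},{"grip":0.06,"x":0,"y":0,"z":-0.075,"yaw":0}]'
```

```text
time_s: 4.88
ee_pos: [450.2, 39.0, 16.2]
ee_rot: [-180.0, 0.1, 24.6]
force: [-0.7, 0.2, -1.1]
gripper_width: 59.8
gripper_force: 0.0
time_s: 5.3
ee_pos: [448.4, 38.7, 87.3]
ee_rot: [-179.9, 0.3, 24.6]
force: [1.3, -0.6, 0.6]
gripper_width: 29.4
gripper_force: 0.0
time_s: 5.72
ee_pos: [596.7, -61.8, 119.9]
ee_rot: [179.9, -0.2, 24.5]
force: [0.8, -0.0, -0.3]
gripper_width: 0.2
gripper_force: 0.0
time_s: 6.13
ee_pos: [611.1, -69.5, 29.0]
ee_rot: [-179.7, 0.4, 24.6]
force: [-1.0, 0.6, -0.2]
gripper_width: 0.3
gripper_force: 0.0
time_s: 6.55
ee_pos: [613.1, -69.5, 108.0]
ee_rot: [-179.9, 0.2, 24.6]
force: [0.7, 0.2, -0.6]
gripper_width: 30.8
gripper_force: 0.0
```

The fingers hadn't closed fully before the lift, so the second knob was missed. I'll go back and look.

```bash
python3 -m crank '[{"grip":0.06,"x":-0.02,"y":-0.033,"z":-0.01,"yaw":0},{"grip":0.06,"x":-0.04,"y":-0.066,"z":-0.02,"yaw":0},{"grip":0.06,"x":-0.06,"y":-0.099,"z":-0.03,"yaw":0},{"grip":0.06,"x":-0.085,"y":-0.133,"z":-0.04,"yaw":0},{"grip":0.06,"x":-0.104,"y":-0.167,"z":-0.05,"yaw":0}]'
python3 - <<'E'
from h import *
grab_frame('wrist');grab_frame('wrist')
m=camera_model('wrist');im=snap('wrist','w3.png');knobs(im,m);print(state()['ee_pos'])
E
```

```text
time_s: 6.97
ee_pos: [449.4, 39.2, 160.0]
ee_rot: [179.9, -0.2, 24.5]
force: [0.1, -0.2, 0.4]
gripper_width: 59.4
gripper_force: 0.0
knob 862.5 [371.2   0.5  51.8] [371.7   0.8] rel [-0.0881  0.0026  0.1423]
knob 785.0 [451.9  37.9  34.5] [451.6  37.9] rel [0.     0.0023 0.1427]
knob 1024.0 [591.6 -41.8  36.7] [591.8 -41.5] rel [0.0942 0.133  0.1434]
knob 439.0 [ 703.1 -103.7   37. ] [ 703.1 -103.4] rel [0.1693 0.2358 0.144 ]
[449.89327548  39.92547688 160.68961634]
```

View pics/w3.png

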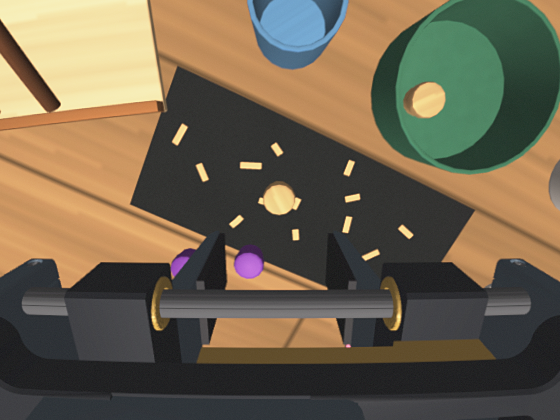

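The knob is still standing at (279,199), unmoved. I'll grasp it again with a longer close.

```bash
python3 -m crank '[{"grip":0.06,"x":0,"y":0,"z":0.035,"yaw":0},{"grip":0.06,"x":0,"y":0,"z":0.075,"yaw":0},{"grip":0.06,"x":0,"y":0,"z":0.11,"yaw":0},{"grip":0.06,"x":0,"y":0,"z":0.141,"yaw":0},{"grip":0.0,"x":0,"y":0,"z":0.141,"yaw":0}]' 20
python3 -m crank '[{"grip":0.0,"x":0,"y":0,"z":0,"yaw":0},{"grip":0.0,"x":0,"y":0,"z":0,"yaw":0},{"grip":0.0,"x":0,"y":0,"z":0,"yaw":0},{"grip":0.0,"x":0,"y":0,"z":0,"yaw":0},{"grip":0.0,"x":0,"y":0,"z":0,"yaw":0}]'
python3 -m crank '[{"grip":0.0,"x":0,"y":0,"z":-0.02,"yaw":0},{"grip":0.0,"x":0,"y":0,"z":-0.06,"yaw":0},{"grip":0.0,"x":0,"y":0,"z":-0.1,"yaw":0},{"grip":0.0,"x":0,"y":0,"z":-0.1,"yaw":0},{"grip":0.0,"x":0,"y":0,"z":-0.1,"yaw":0}]'
```

```text
time_s: 7.53
ee_pos: [453.9, 38.4, 15.8]
ee_rot: [179.9, -0.2, 24.5]
force: [-0.3, 0.1, 0.1]
gripper_width: 55.8
gripper_force: 0.0
time_s: 7.95
ee_pos: [451.5, 38.6, 17.4]
ee_rot: [180.0, -0.1, 24.6]
force: [0.7, -0.5, 1.3]
gripper_width: 31.5
gripper_force: 20.0
time_s: 8.37
ee_pos: [452.4, 38.8, 119.1]
ee_rot: [179.9, -0.3, 24.6]
force: [-0.1, -0.5, 0.0]
gripper_width: 31.7
gripper_force: 20.0
```

```bash

python3 -m crank '[{"grip":0.0,"x":0.01,"y":0.015,"z":0,"yaw":0},{"grip":0.0,"x":0.03,"y":0.05,"z":0,"yaw":0},{"grip":0.0,"x":0.05,"y":0.085,"z":0,"yaw":0},{"grip":0.0,"x":0.07,"y":0.12,"z":0,"yaw":0},{"grip":0.0,"x":0.09,"y":0.15,"z":0,"yaw":0}]'
python3 -m crank '[{"grip":0.0,"x":0.014,"y":0.017,"z":0,"yaw":0},{"grip":0.0,"x":0.014,"y":0.017,"z":0.03,"yaw":0},{"grip":0.0,"x":0.014,"y":0.017,"z":0.06,"yaw":0},{"grip":0.0,"x":0.014,"y":0.017,"z":0.085,"yaw":0},{"grip":0.0,"x":0.014,"y":0.017,"z":0.085,"yaw":0}]'
python3 -m crank '[{"grip":0.05,"x":0,"y":0,"z":0,"yaw":0},{"grip":0.05,"x":0,"y":0,"z":0,"yaw":0},{"grip":0.05,"x":0,"y":0,"z":0,"yaw":0},{"grip":0.05,"x":0,"y":0,"z":-0.035,"yaw":0},{"grip":0.06,"x":0,"y":0,"z":-0.075,"yaw":0}]'
python3 -m crank '[{"grip":0.06,"x":-0.02,"y":-0.033,"z":-0.03,"yaw":0},{"grip":0.06,"x":-0.04,"y":-0.066,"z":-0.05,"yaw":0},{"grip":0.06,"x":-0.06,"y":-0.099,"z":-0.08,"yaw":0},{"grip":0.06,"x":-0.08,"y":-0.133,"z":-0.11,"yaw":0},{"grip":0.06,"x":-0.1,"y":-0.133,"z":-0.14,"yaw":0}]'
python3 - <<'E'
from h import *
grab_frame('wrist');grab_frame('wrist')
m=camera_model('wrist');im=snap('wrist','w4.png');print(state()['ee_pos'])
g=blobs(im,(60,60,20),(95,255,200),400)[0]; print('tin',farfit(g,'wrist',70,68,m))
b=blobs(im,(95,80,40),(120,255,255),400)[0]; print('cup',farfit(b,'wrist',85,34,m))
E
```

```text
time_s: 8.78
ee_pos: [595.4, -61.8, 114.9]
ee_rot: [-179.9, 0.2, 24.5]
force: [-0.1, 0.0, 1.4]
gripper_width: 31.2
gripper_force: 20.0
time_s: 9.2
ee_pos: [619.7, -74.0, 34.1]
ee_rot: [179.4, -0.4, 24.6]
force: [-0.5, 0.9, -0.2]
gripper_width: 31.3
gripper_force: 20.1
time_s: 9.62
ee_pos: [611.6, -69.1, 103.3]
ee_rot: [-179.7, 0.5, 24.6]
force: [1.0, 0.2, 0.5]
gripper_width: 54.4
gripper_force: 0.0
time_s: 10.03
ee_pos: [473.7, 11.3, 234.2]
ee_rot: [-179.8, 0.3, 24.7]
force: [0.5, 0.5, -0.1]
gripper_width: 60.1
gripper_force: 0.0
[476.77971018   9.53081861 237.53430766]
tin [ 6.084e+02 -5.770e+01  6.000e-01]
cup [596.5  91.8   0.6]
```

View pics/w4.png

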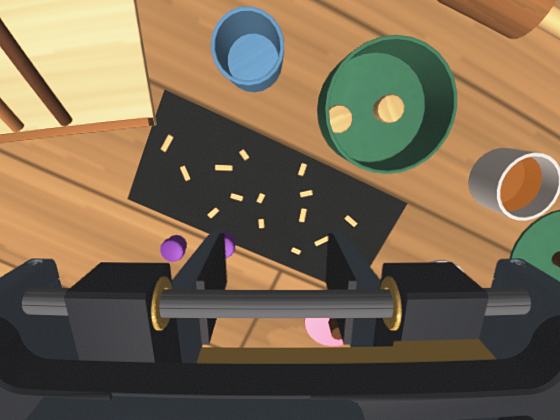

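Both knobs are in the tin at (340,118) and (388,109), and the mat has only chips left. Tin lid next.

```bash

python3 -m crank '[{"grip":0.06,"x":-0.015,"y":0.037,"z":0,"yaw":0},{"grip":0.06,"x":-0.03,"y":0.075,"z":0,"yaw":0},{"grip":0.06,"x":-0.045,"y":0.112,"z":0,"yaw":0},{"grip":0.06,"x":-0.06,"y":0.15,"z":0.0,"yaw":0},{"grip":0.06,"x":-0.075,"y":0.19,"z":0.0,"yaw":0}]'
python3 -m crank '[{"grip":0.05,"x":-0.015,"y":0.037,"z":0.01,"yaw":0},{"grip":0.05,"x":-0.03,"y":0.075,"z":0.02,"yaw":0},{"grip":0.05,"x":-0.045,"y":0.112,"z":0.03,"yaw":0},{"grip":0.05,"x":-0.06,"y":0.15,"z":0.04,"yaw":0},{"grip":0.05,"x":-0.075,"y":0.19,"z":0.05,"yaw":0}]'
python3 - <<'E'
from h import *
for i in range(4):grab_frame('wrist')
m=camera_model('wrist');im=snap('wrist','w5.png');print(state()['ee_pos'])
g=blobs(im,(60,60,20),(95,255,255),400)[0]; print(cv2.contourArea(g),g.mean((0,1)),'lid',farfit(g,'wrist',13,71,m))
for c in blobs(im,(0,0,150),(179,45,255),400): print(cv2.contourArea(c),c.mean((0,1)),'w',farfit(c,'wrist',13,44,m),'pot',farfit(c,'wrist',60,40,m))
E
```

```text
time_s: 10.6
ee_pos: [487.5, -195.9, 233.4]
ee_rot: [-179.9, 0.1, 24.6]
force: [0.8, 0.5, 0.7]
gripper_width: 60.1
gripper_force: 0.0
time_s: 11.02
ee_pos: [497.8, -397.6, 182.8]
ee_rot: [-179.8, 0.1, 24.5]
force: [1.1, -0.1, 0.1]
gripper_width: 50.0
gripper_force: 0.0
[ 498.12414657 -395.07422317  184.02242706]
14312.5 [296.75195822 146.32637076] lid [ 550.8 -395.     0.6]
4687.5 [139.14932127 193.25791855] w [ 4.367e+02 -2.606e+02  4.000e-01] pot [ 458.5 -277.1    1. ]
1148.0 [173.51515152  43.36616162] w [ 610.9 -233.     1.8] pot [ 607.1 -253.7    1.5]
```

View pics/w5.png

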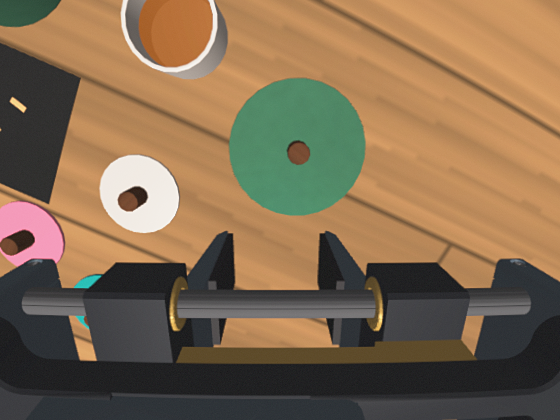

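The wrist view shows the green lid with its knob at (298,153), the white lid at (139,193) and the pot rim at (172,30).

```bash
python3 - <<'E'
from h import *
print(onz('wrist',[(298,152)],41), rel([550.8,-395,29]),state()['ee_pos'])
E
```

```text
[[ 551.31721761 -394.70176364   41.        ]] [0.04814275 0.02237542 0.15488163] [ 498.12414657 -395.07422317  184.02242706]
```

```bash

python3 -m crank '[{"grip":0.05,"x":0.03,"y":0.012,"z":0,"yaw":0},{"grip":0.05,"x":0.048,"y":0.022,"z":0.02,"yaw":0},{"grip":0.05,"x":0.048,"y":0.022,"z":0.055,"yaw":0},{"grip":0.05,"x":0.048,"y":0.022,"z":0.09,"yaw":0},{"grip":0.05,"x":0.048,"y":0.022,"z":0.1,"yaw":0}]' 30
python3 - <<'E'
from h import *
for i in range(3):grab_frame('wrist')
m=camera_model('wrist');im=snap('wrist','w6.png');
g=blobs(im,(60,60,20),(95,255,255),400)[0]; print(cv2.contourArea(g),'lid',circ(g,'wrist',13,m),farfit(g,'wrist',13,71,m))
print(state()['ee_pos'],rel([551,-395,29]))
E
```

```text
time_s: 11.68
ee_pos: [549.2, -391.6, 80.8]
ee_rot: [-179.5, 0.3, 24.7]
force: [0.0, 0.7, -0.7]
gripper_width: 49.8
gripper_force: 0.0
19662.5 lid [ 550.1 -396.6  141.1] [ 563.9 -390.1   11.1]
[ 552.40063227 -395.56666979   88.08330607] [-0.00112225 -0.00124155  0.05907892]
```

```bash

python3 -m crank '[{"grip":0.05,"x":-0.001,"y":-0.001,"z":0.02,"yaw":0},{"grip":0.05,"x":-0.001,"y":-0.001,"z":0.04,"yaw":0},{"grip":0.05,"x":-0.001,"y":-0.001,"z":0.055,"yaw":0},{"grip":0.05,"x":-0.001,"y":-0.001,"z":0.055,"yaw":0},{"grip":0.05,"x":-0.001,"y":-0.001,"z":0.055,"yaw":0}]' 30
python3 -m crank '[{"grip":0.0,"x":0,"y":0,"z":0,"yaw":0},{"grip":0.0,"x":0,"y":0,"z":0,"yaw":0},{"grip":0.0,"x":0,"y":0,"z":0,"yaw":0},{"grip":0.0,"x":0,"y":0,"z":0,"yaw":0},{"grip":0.0,"x":0,"y":0,"z":0,"yaw":0}]'

```

```text
time_s: 12.3
ee_pos: [550.9, -395.7, 33.1]
ee_rot: [179.9, -0.1, 24.6]
force: [0.6, 0.2, -0.3]
gripper_width: 50.1
gripper_force: 0.0
time_s: 12.72
ee_pos: [550.3, -395.4, 32.0]
ee_rot: [179.9, -0.0, 24.6]
force: [0.9, 1.0, 3.1]
gripper_width: 21.7
gripper_force: 30.0
```

```bash

python3 -m crank '[{"grip":0.0,"x":0,"y":0,"z":-0.015,"yaw":0},{"grip":0.0,"x":0,"y":0,"z":-0.04,"yaw":0},{"grip":0.0,"x":0,"y":0,"z":-0.07,"yaw":0},{"grip":0.0,"x":0,"y":0,"z":-0.105,"yaw":0},{"grip":0.0,"x":0.005,"y":-0.01,"z":-0.13,"yaw":0}]'
python3 -m crank '[{"grip":0.0,"x":0.015,"y":-0.025,"z":-0.01,"yaw":0},{"grip":0.0,"x":0.03,"y":-0.06,"z":-0.02,"yaw":0},{"grip":0.0,"x":0.05,"y":-0.095,"z":-0.03,"yaw":0},{"grip":0.0,"x":0.07,"y":-0.13,"z":-0.038,"yaw":0},{"grip":0.0,"x":0.09,"y":-0.16,"z":-0.038,"yaw":0}]'
python3 -m crank '[{"grip":0.0,"x":0.012,"y":-0.024,"z":0,"yaw":0},{"grip":0.0,"x":0.025,"y":-0.044,"z":0,"yaw":0},{"grip":0.0,"x":0.025,"y":-0.044,"z":0,"yaw":0},{"grip":0.0,"x":0.025,"y":-0.044,"z":0,"yaw":0},{"grip":0.0,"x":0.025,"y":-0.044,"z":0,"yaw":0}]'
python3 - <<'E'
from h import *
grab_frame('wrist')
m=camera_model('wrist');im=snap('wrist','w7.png');s=state();print(s['ee_pos'],s['gripper_width'],s['force'])
for g in blobs(im,(60,60,20),(95,255,255),400): print(cv2.contourArea(g),g.mean((0,1)),'tin',farfit(g,'wrist',70,68,m))
E
```

```text
time_s: 13.13
ee_pos: [550.8, -385.9, 163.7]
ee_rot: [179.8, -0.0, 24.5]
force: [1.5, -1.0, -0.3]
gripper_width: 21.8
gripper_force: 30.0
time_s: 13.55
ee_pos: [565.8, -199.1, 201.0]
ee_rot: [179.9, -0.1, 24.5]
force: [1.0, 0.2, -0.9]
gripper_width: 21.1
gripper_force: 30.0
time_s: 13.97
ee_pos: [570.1, -151.1, 199.0]
ee_rot: [180.0, 0.0, 24.6]
force: [-0.3, -0.2, -1.7]
gripper_width: 21.6
gripper_force: 30.0
[ 570.02173492 -151.68438226  198.99355878] 21.082669855823738 [ 0.47628065  0.46487429 -2.35309235]
35965.5 [249.48323699 180.07861272] tin [ 555.4 -117.    35.7]
1318.5 [275.41717791 334.1595092 ] tin [ 480.4 -192.5    1.8]
```

View pics/w7.png

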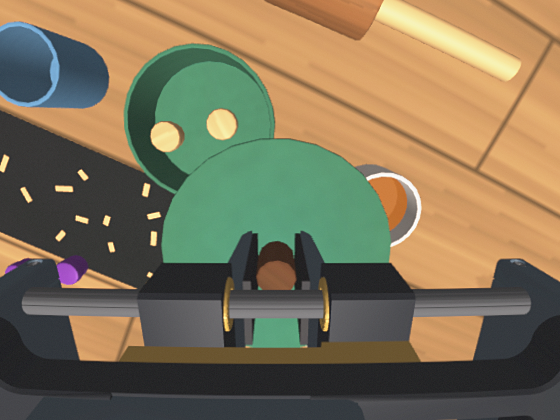

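The lid is held level, and the tin rim shows as an arc with top at (200,45) and left edge at (125,118). I'll fit the rim from the unoccluded arc.

```bash
python3 - <<'E'
from h import *
im=cv2.cvtColor(cv2.imread('pics/w7.png'),cv2.COLOR_BGR2RGB);m=camera_model('wrist')
def fit(P,R):
    f=least_squares(lambda p:np.hypot(*(P-p).T)-R,P.mean(0),loss='soft_l1');return f.x.round(1),np.abs(f.fun).mean().round(2)
g=blobs(im,(60,60,20),(95,255,255),400)[0][:,0]
a=g[(g[:,1]<128)&(g[:,0]<272)]; P=onz('wrist',a,70,m)[:,:2]; print('tin',len(a),fit(P,68))
l=g[(g[:,1]>160)&(g[:,1]<240)&((g[:,0]<200)|(g[:,0]>360))]
for z in(175,179,183):print('lid',fit(onz('wrist',l,z,m)[:,:2],71))
E
```

```text
tin 209 (array([607.9, -60. ]), np.float64(0.42))
lid (array([ 571.9, -150.7]), np.float64(4.13))
lid (array([ 570.3, -151.5]), np.float64(4.05))
lid (array([ 569.3, -151.5]), np.float64(4.12))
```

```bash

python3 -m crank '[{"grip":0.0,"x":0.027,"y":-0.025,"z":0,"yaw":0},{"grip":0.0,"x":0.055,"y":-0.05,"z":0,"yaw":0},{"grip":0.0,"x":0.073,"y":-0.067,"z":0.02,"yaw":0},{"grip":0.0,"x":0.073,"y":-0.067,"z":0.04,"yaw":0},{"grip":0.0,"x":0.073,"y":-0.067,"z":0.06,"yaw":0}]'
python3 -m crank '[{"grip":0.0,"x":0,"y":0,"z":0.01,"yaw":0},{"grip":0.0,"x":0,"y":0,"z":0.02,"yaw":0},{"grip":0.0,"x":0,"y":0,"z":0.03,"yaw":0},{"grip":0.0,"x":0,"y":0,"z":0.035,"yaw":0},{"grip":0.0,"x":0,"y":0,"z":0.038,"yaw":0}]'
python3 -m crank '[{"grip":0.0,"x":0,"y":0,"z":0.002,"yaw":0},{"grip":0.0,"x":0,"y":0,"z":0.004,"yaw":0},{"grip":0.0,"x":0,"y":0,"z":0.006,"yaw":0},{"grip":0.0,"x":0,"y":0,"z":0.006,"yaw":0},{"grip":0.0,"x":0,"y":0,"z":0.006,"yaw":0}]'

```

```text
time_s: 14.48
ee_pos: [609.5, -59.1, 138.5]
ee_rot: [180.0, -0.0, 24.6]
force: [-0.3, -0.9, -2.0]
gripper_width: 21.2
gripper_force: 30.0
time_s: 14.9
ee_pos: [608.7, -59.9, 100.8]
ee_rot: [-180.0, 0.0, 24.5]
force: [-0.1, -0.2, -2.2]
gripper_width: 21.2
gripper_force: 30.0
time_s: 15.32
ee_pos: [608.9, -59.3, 95.5]
ee_rot: [180.0, -0.0, 24.6]
force: [-0.1, 0.7, -1.6]
gripper_width: 21.1
gripper_force: 30.0
```

```bash

python3 -m crank '[{"grip":0.0,"x":0,"y":0,"z":0.001,"yaw":0},{"grip":0.04,"x":0,"y":0,"z":0.001,"yaw":0},{"grip":0.05,"x":0,"y":0,"z":0.001,"yaw":0},{"grip":0.05,"x":0,"y":0,"z":0.001,"yaw":0},{"grip":0.05,"x":0,"y":0,"z":0.001,"yaw":0}]'
python3 -m crank '[{"grip":0.05,"x":0,"y":0,"z":-0.02,"yaw":0},{"grip":0.05,"x":0,"y":0,"z":-0.05,"yaw":0},{"grip":0.05,"x":-0.025,"y":0.0,"z":-0.08,"yaw":0},{"grip":0.05,"x":-0.06,"y":0.0,"z":-0.1,"yaw":0},{"grip":0.05,"x":-0.09,"y":0.0,"z":-0.1,"yaw":0}]'
python3 - <<'E'
from h import *
for i in range(3):grab_frame('wrist')
m=camera_model('wrist');im=snap('wrist','w8.png');s=state();print(s['ee_pos'])
g=blobs(im,(60,60,20),(95,255,255),400)[0]; print('lid',circ(g,'wrist',75,m))
print('knobtop near',[ (c.mean((0,1)).round(),cv2.contourArea(c)) for c in blobs(im,(0,60,20),(15,255,140),60)])
E
```

```text
time_s: 15.73
ee_pos: [608.9, -59.3, 94.5]
ee_rot: [180.0, -0.0, 24.6]
force: [-0.1, -0.4, -0.1]
gripper_width: 45.2
gripper_force: 0.0
time_s: 16.15
ee_pos: [528.4, -97.6, 198.8]
ee_rot: [179.7, -0.4, 24.6]
force: [0.3, 0.4, -0.7]
gripper_width: 50.1
gripper_force: 0.0
[526.80256037 -96.94582604 194.72554685]
lid [608.4 -60.6 141.8]
knobtop near [(array([251., 343.]), 109.5), (array([ 27., 124.]), 69.0)]
```

View pics/w8.png

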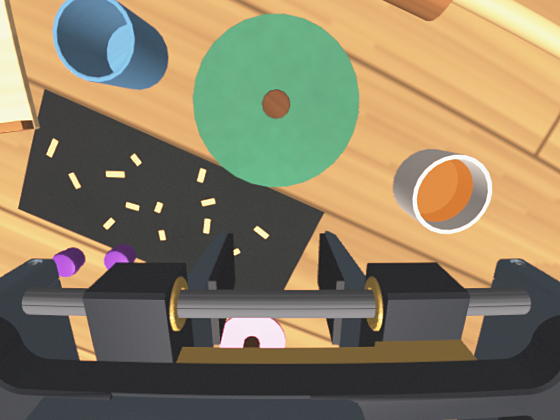

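The green lid is home and level: its flange fits a 142 mm circle at z = 75. Pot lid next.

```bash

python3 -m crank '[{"grip":0.05,"x":-0.035,"y":0.02,"z":0,"yaw":0},{"grip":0.05,"x":-0.07,"y":0.04,"z":0,"yaw":0},{"grip":0.05,"x":-0.105,"y":0.06,"z":0,"yaw":0},{"grip":0.05,"x":-0.14,"y":0.08,"z":0,"yaw":0},{"grip":0.05,"x":-0.175,"y":0.1,"z":0,"yaw":0}]' 30
python3 - <<'E'
from h import *
im=cv2.cvtColor(cv2.imread('pics/w8.png'),cv2.COLOR_BGR2RGB)
for i in range(5):grab_frame('wrist')
m=camera_model('wrist');im=snap('wrist','w9.png');s=state();print(s['ee_pos'])
for c in blobs(im,(0,0,150),(179,45,255),400): 
  f=farfit(c,'wrist',13,44,m);print(cv2.contourArea(c),c.mean((0,1)),'w',f,circ(c,'wrist',13,m),rel([f[0],f[1],32]),'pot',farfit(c,'wrist',60,40,m))
E
```

```text
time_s: 16.77
ee_pos: [409.4, -261.6, 193.7]
ee_rot: [180.0, -0.0, 24.7]
force: [0.6, 0.4, -0.3]
gripper_width: 50.0
gripper_force: 0.0
[ 410.44665543 -259.81981562  193.8302477 ]
4901.0 [284.58035714 170.4375    ] w [ 4.367e+02 -2.598e+02  4.000e-01] [ 435.9 -260.3   87.8] [0.0238115  0.0110065  0.16183367] pot [ 445.5 -253.9    0.9]
1302.5 [357.54212454  29.15018315] w [ 625.9 -256.2    1.9] [ 606.3 -263.7   97. ] [0.19730173 0.08657594 0.16186078] pot [ 606.3 -250.     1.6]
```

```bash

python3 -m crank '[{"grip":0.05,"x":0.024,"y":0.011,"z":0.01,"yaw":0},{"grip":0.05,"x":0.024,"y":0.011,"z":0.04,"yaw":0},{"grip":0.05,"x":0.024,"y":0.011,"z":0.08,"yaw":0},{"grip":0.05,"x":0.024,"y":0.011,"z":0.12,"yaw":0},{"grip":0.05,"x":0.024,"y":0.011,"z":0.135,"yaw":0}]'
python3 -m crank '[{"grip":0.05,"x":0,"y":0,"z":0.015,"yaw":0},{"grip":0.05,"x":0,"y":0,"z":0.026,"yaw":0},{"grip":0.05,"x":0,"y":0,"z":0.026,"yaw":0},{"grip":0.0,"x":0,"y":0,"z":0.026,"yaw":0},{"grip":0.0,"x":0,"y":0,"z":0.026,"yaw":0}]'
python3 -m crank '[{"grip":0.0,"x":0,"y":0,"z":0,"yaw":0},{"grip":0.0,"x":0,"y":0,"z":0,"yaw":0},{"grip":0.0,"x":0,"y":0,"z":0,"yaw":0},{"grip":0.0,"x":0,"y":0,"z":0,"yaw":0},{"grip":0.0,"x":0,"y":0,"z":0,"yaw":0}]'

```

```text
time_s: 17.48
ee_pos: [434.3, -257.1, 54.4]
ee_rot: [-179.6, 0.2, 24.8]
force: [-1.6, 0.2, 0.0]
gripper_width: 49.8
gripper_force: 0.0
time_s: 17.9
ee_pos: [436.9, -260.0, 33.7]
ee_rot: [179.9, -0.0, 24.7]
force: [-0.3, 0.5, 0.2]
gripper_width: 39.6
gripper_force: 0.0
time_s: 18.32
ee_pos: [436.1, -260.6, 33.9]
ee_rot: [179.9, -0.1, 24.5]
force: [0.5, 1.2, 5.5]
gripper_width: 21.2
gripper_force: 30.0
```

```bash

python3 -m crank '[{"grip":0.0,"x":0,"y":0,"z":-0.015,"yaw":0},{"grip":0.0,"x":0,"y":0,"z":-0.045,"yaw":0},{"grip":0.0,"x":0,"y":0,"z":-0.08,"yaw":0},{"grip":0.0,"x":0,"y":0,"z":-0.115,"yaw":0},{"grip":0.0,"x":0.01,"y":0.01,"z":-0.14,"yaw":0}]'
python3 -m crank '[{"grip":0.0,"x":0.02,"y":0.02,"z":-0.01,"yaw":0},{"grip":0.0,"x":0.045,"y":0.045,"z":-0.01,"yaw":0},{"grip":0.0,"x":0.054,"y":0.052,"z":-0.01,"yaw":0},{"grip":0.0,"x":0.054,"y":0.052,"z":-0.01,"yaw":0},{"grip":0.0,"x":0.054,"y":0.052,"z":-0.01,"yaw":0}]'
python3 - <<'E'
from h import *
for i in range(3):grab_frame('wrist')
m=camera_model('wrist');im=snap('wrist','w10.png');s=state();print(s['ee_pos'],s['gripper_width'])
for c in blobs(im,(0,0,150),(179,45,255),400): 
  print(cv2.contourArea(c),c.mean((0,1)),'pot',farfit(c,'wrist',60,40,m),circ(c,'wrist',60,m),cv2.boundingRect(c))
E
```

```text
time_s: 18.73
ee_pos: [447.3, -265.0, 175.8]
ee_rot: [180.0, 0.0, 24.5]
force: [-0.1, 0.7, -1.3]
gripper_width: 21.5
gripper_force: 30.0
time_s: 19.15
ee_pos: [519.0, -290.0, 182.2]
ee_rot: [-179.9, 0.1, 24.6]
force: [-0.6, -0.5, -2.1]
gripper_width: 21.2
gripper_force: 30.0
[ 518.43668507 -289.87440693  182.99074513] 21.305624067154962
6950.5 [277.15730337  98.1423221 ] pot [ 6.047e+02 -2.525e+02  4.000e-01] [ 605.6 -252.    79.4] (231, 50, 93, 97)
6787.0 [276.12796209 229.45260664] pot [ 504.5 -296.8   23.7] [ 476.  -309.9  137.5] (206, 185, 140, 78)
```

View pics/w10.png

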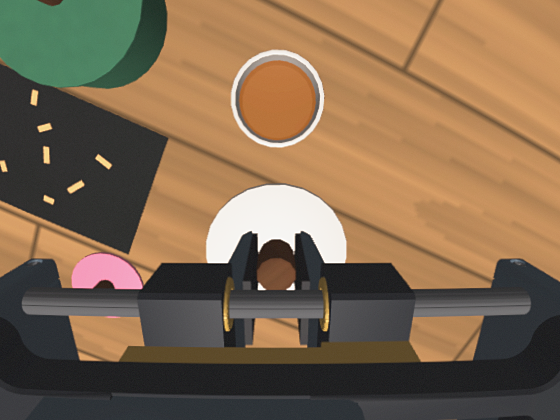

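The white lid is held level and the pot rim is at (277,98), world (605,-252).

```bash

python3 -m crank '[{"grip":0.0,"x":0.03,"y":0.001,"z":0,"yaw":0},{"grip":0.0,"x":0.065,"y":0.002,"z":0,"yaw":0},{"grip":0.0,"x":0.095,"y":0.002,"z":0.01,"yaw":0},{"grip":0.0,"x":0.095,"y":0.002,"z":0.03,"yaw":0},{"grip":0.0,"x":0.095,"y":0.002,"z":0.05,"yaw":0}]'
python3 -m crank '[{"grip":0.0,"x":0,"y":0,"z":0.01,"yaw":0},{"grip":0.0,"x":0,"y":0,"z":0.02,"yaw":0},{"grip":0.0,"x":0,"y":0,"z":0.03,"yaw":0},{"grip":0.0,"x":0,"y":0,"z":0.037,"yaw":0},{"grip":0.0,"x":0,"y":0,"z":0.042,"yaw":0}]'
python3 -m crank '[{"grip":0.0,"x":0,"y":0,"z":0.002,"yaw":0},{"grip":0.0,"x":0,"y":0,"z":0.004,"yaw":0},{"grip":0.0,"x":0,"y":0,"z":0.004,"yaw":0},{"grip":0.0,"x":0,"y":0,"z":0.004,"yaw":0},{"grip":0.0,"x":0,"y":0,"z":0.004,"yaw":0}]'

```

```text
time_s: 19.77
ee_pos: [608.1, -251.7, 133.3]
ee_rot: [179.9, -0.1, 24.7]
force: [-0.4, -0.5, -1.4]
gripper_width: 21.2
gripper_force: 30.0
time_s: 20.18
ee_pos: [606.6, -252.8, 90.8]
ee_rot: [180.0, 0.0, 24.5]
force: [0.4, -1.3, -1.4]
gripper_width: 21.2
gripper_force: 30.0
time_s: 20.6
ee_pos: [607.2, -252.7, 87.7]
ee_rot: [180.0, -0.0, 24.6]
force: [-0.3, 0.4, -1.5]
gripper_width: 21.2
gripper_force: 30.0
```

```bash

python3 -m crank '[{"grip":0.0,"x":0,"y":0,"z":0.001,"yaw":0},{"grip":0.04,"x":0,"y":0,"z":0.001,"yaw":0},{"grip":0.05,"x":0,"y":0,"z":0.001,"yaw":0},{"grip":0.05,"x":0,"y":0,"z":0.001,"yaw":0},{"grip":0.05,"x":0,"y":0,"z":0.001,"yaw":0}]'
python3 -m crank '[{"grip":0.05,"x":0,"y":0,"z":-0.02,"yaw":0},{"grip":0.05,"x":0,"y":0,"z":-0.05,"yaw":0},{"grip":0.05,"x":-0.025,"y":0.0,"z":-0.08,"yaw":0},{"grip":0.05,"x":-0.06,"y":0.0,"z":-0.1,"yaw":0},{"grip":0.05,"x":-0.09,"y":0.0,"z":-0.12,"yaw":0}]'
python3 - <<'E'
from h import *
for i in range(3):grab_frame('wrist')
m=camera_model('wrist');im=snap('wrist','w11.png');s=state();print(s['ee_pos'])
for c in blobs(im,(0,0,150),(179,45,255),400): print(cv2.contourArea(c),c.mean((0,1)),'potlid',circ(c,'wrist',65,m),farfit(c,'wrist',65,44,m))
E
```

```text
time_s: 21.02
ee_pos: [607.0, -252.6, 86.4]
ee_rot: [180.0, -0.0, 24.6]
force: [0.2, 0.1, -0.4]
gripper_width: 45.0
gripper_force: 0.0
time_s: 21.43
ee_pos: [524.2, -290.3, 207.7]
ee_rot: [179.9, -0.0, 24.6]
force: [0.5, -0.8, 0.8]
gripper_width: 50.4
gripper_force: 0.0
[ 524.98456164 -290.34819689  207.06673327]
7198.0 [274.3125     104.48529412] potlid [ 607.4 -253.7   87.4] [ 6.066e+02 -2.541e+02  4.000e-01]
```

```bash

python3 -m crank '[{"grip":0.05,"x":0.014,"y":-0.037,"z":-0.01,"yaw":0},{"grip":0.05,"x":0.028,"y":-0.073,"z":-0.02,"yaw":0},{"grip":0.05,"x":0.042,"y":-0.11,"z":-0.03,"yaw":0},{"grip":0.05,"x":0.056,"y":-0.147,"z":-0.04,"yaw":0},{"grip":0.05,"x":0.071,"y":-0.184,"z":-0.045,"yaw":0}]'
python3 -m crank '[{"grip":0.05,"x":0.014,"y":-0.037,"z":0,"yaw":0},{"grip":0.05,"x":0.028,"y":-0.073,"z":0,"yaw":0},{"grip":0.05,"x":0.042,"y":-0.11,"z":0,"yaw":0},{"grip":0.05,"x":0.056,"y":-0.147,"z":0,"yaw":0},{"grip":0.05,"x":0.071,"y":-0.184,"z":0,"yaw":0}]'
python3 -m crank '[{"grip":0.05,"x":0.014,"y":-0.037,"z":0,"yaw":0},{"grip":0.05,"x":0.028,"y":-0.073,"z":0,"yaw":0},{"grip":0.05,"x":0.042,"y":-0.11,"z":0,"yaw":0},{"grip":0.05,"x":0.056,"y":-0.147,"z":0,"yaw":0},{"grip":0.05,"x":0.071,"y":-0.184,"z":0,"yaw":0}]'
python3 - <<'E'
from h import *
for i in range(4):grab_frame('wrist')
m=camera_model('wrist');im=snap('wrist','w12.png');s=state();print(s['ee_pos'],s['qpos'],s['time_s']);np.save('m12.npy',m,allow_pickle=True)
E
```

```text
time_s: 22.05
ee_pos: [513.6, -90.7, 251.0]
ee_rot: [-180.0, -0.0, 24.6]
force: [0.5, 0.3, -0.2]
gripper_width: 50.1
gripper_force: 0.0
time_s: 22.47
ee_pos: [500.7, 106.6, 249.9]
ee_rot: [-180.0, 0.1, 24.6]
force: [1.5, -0.2, 0.3]
gripper_width: 50.3
gripper_force: 0.0
time_s: 22.88
ee_pos: [488.3, 303.7, 249.6]
ee_rot: [-180.0, 0.1, 24.7]
force: [0.3, 0.0, 0.1]
gripper_width: 50.0
gripper_force: 0.0
[488.80754206 300.95270803 249.73123032] [ 3.04880493e+01  1.75839480e+01  8.75299498e+01 -2.93601151e-02
  7.50421488e+01  9.58406083e+01] 23.1333
```

View pics/w12.png

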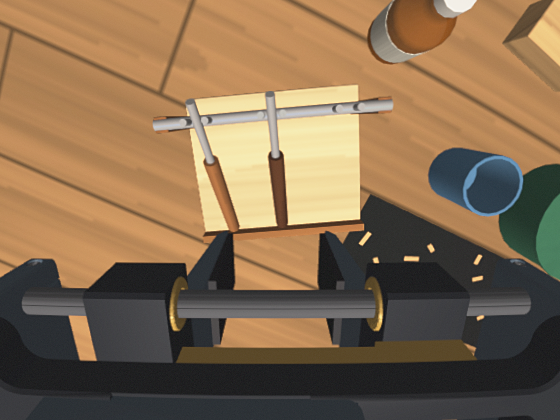

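The wrist view shows the rest: dark gouge tip at (270,93), crossing the bar at (272,115); mid-brown tip at (192,101), crossing the bar at (198,121).

```bash
python3 - <<'E'
from h import *
m=np.load('m12.npy',allow_pickle=True).item()
t=onz('wrist',[(270,94),(192,102)],146,m);b=onz('wrist',[(272,115),(198,121)],123,m);B=onz('wrist',[(157,125),(392,104)],121,m)
sh=onz('wrist',[(277,153),(211,160)],16+130*np.sin(np.radians(40)),m)
d=B[0]-B[1];print('bar',B.round(1),np.degrees(np.arctan2(d[1],d[0]))-90)
for i in(0,1):
  print('tip',t[i].round(1),'bar',b[i].round(1),'shoulder',sh[i].round(1)); e=t[i]-sh[i];print(np.degrees(np.arctan2(e[1],e[0])),np.linalg.norm(e[:2]))
E
```

```text
bar [[512.2 428.5 121. ]
 [615.5 247.1 121. ]] 29.652792555662018
tip [576.4 346.4 146. ] bar [562.4 338.5 123. ] shoulder [531.9 319.5  99.6]
31.08385599847318 52.02010603401256
tip [545.2 400.5 146. ] bar [530.8 395.6 123. ] shoulder [498.6 375.6  99.6]
28.087671988573536 52.76664903956137
```

```bash

python3 -m crank '[{"grip":0.05,"x":0.03,"y":-0.002,"z":0.01,"yaw":-0.044},{"grip":0.05,"x":0.065,"y":-0.004,"z":0.025,"yaw":-0.088},{"grip":0.05,"x":0.095,"y":-0.005,"z":0.045,"yaw":-0.088},{"grip":0.05,"x":0.103,"y":-0.005,"z":0.06,"yaw":-0.088},{"grip":0.05,"x":0.103,"y":-0.005,"z":0.07,"yaw":-0.088}]' 10
python3 - <<'E'
from h import *
for i in range(4):grab_frame('wrist')
m=camera_model('wrist');im=snap('wrist','w13.png');s=state();print(s['ee_pos'],s['ee_rot'])
print(proj('wrist',[[576.4,346.4,145],[562.4,338.5,128],[580.5,348.7,145]],m).round())
print(rel([580.5,348.7,140]))
E
python3 -c "
import cv2
a=cv2.imread('pics/w13.png');b=cv2.imread('pics/w12.png')
cv2.imwrite('pics/v13.png',cv2.resize(a[120:345,160:440],None,fx=2.6,fy=2.6,interpolation=cv2.INTER_CUBIC))"
```

```text
time_s: 23.55
ee_pos: [582.0, 346.6, 177.7]
ee_rot: [180.0, 0.2, 29.5]
force: [-0.7, -0.7, 0.1]
gripper_width: 50.1
gripper_force: 0.0
[580.44985259 347.35818611 182.66928044] [ 1.79996313e+02 -7.81101102e-02  2.95841136e+01]
[[272. 247.]
 [272. 258.]
 [272. 241.]]
[ 0.00064789 -0.00114487  0.04267013]
```

View pics/v13.png

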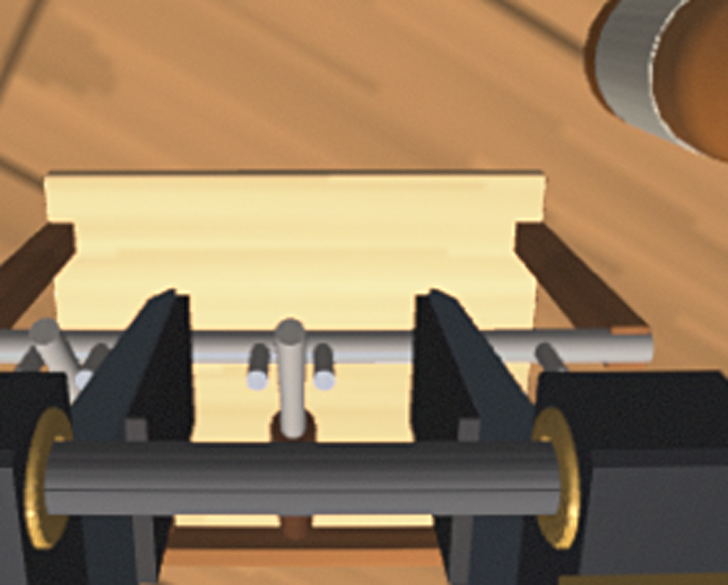

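The crop shows the dark blade tip at crop (290,330), full-image (271,247), centred between the fingers as predicted, with a pin on each side. I'll descend and close just beyond the pins.

```bash

python3 -m crank '[{"grip":0.05,"x":0.001,"y":-0.001,"z":0.015,"yaw":0},{"grip":0.05,"x":0.001,"y":-0.001,"z":0.03,"yaw":0},{"grip":0.05,"x":0.001,"y":-0.001,"z":0.042,"yaw":0},{"grip":0.05,"x":0.001,"y":-0.001,"z":0.042,"yaw":0},{"grip":0.05,"x":0.001,"y":-0.001,"z":0.042,"yaw":0}]' 10
python3 -m crank '[{"grip":0.0,"x":0,"y":0,"z":0,"yaw":0},{"grip":0.0,"x":0,"y":0,"z":0,"yaw":0},{"grip":0.0,"x":0,"y":0,"z":0,"yaw":0},{"grip":0.0,"x":0,"y":0,"z":0,"yaw":0},{"grip":0.0,"x":0,"y":0,"z":0,"yaw":0}]'
python3 -m crank '[{"grip":0.0,"x":0,"y":0,"z":0,"yaw":0},{"grip":0.0,"x":0,"y":0,"z":0,"yaw":0},{"grip":0.0,"x":0,"y":0,"z":0,"yaw":0},{"grip":0.0,"x":0,"y":0,"z":0,"yaw":0},{"grip":0.0,"x":0,"y":0,"z":0,"yaw":0}]'

```

```text
time_s: 24.22
ee_pos: [581.0, 349.2, 139.8]
ee_rot: [180.0, -0.0, 29.6]
force: [0.3, -0.5, 0.5]
gripper_width: 50.0
gripper_force: 0.0
time_s: 24.63
ee_pos: [581.3, 349.4, 139.5]
ee_rot: [180.0, -0.0, 29.6]
force: [-0.1, -0.9, 0.1]
gripper_width: 19.7
gripper_force: 0.0
time_s: 25.05
ee_pos: [581.2, 349.4, 139.1]
ee_rot: [-180.0, 0.0, 29.6]
force: [-0.6, -0.2, 0.2]
gripper_width: 7.7
gripper_force: 10.0
```

```bash

python3 -m crank '[{"grip":0.0,"x":-0.005,"y":0,"z":-0.007,"yaw":0},{"grip":0.0,"x":-0.011,"y":0,"z":-0.014,"yaw":0},{"grip":0.0,"x":-0.017,"y":0,"z":-0.02,"yaw":0},{"grip":0.0,"x":-0.023,"y":0,"z":-0.026,"yaw":0},{"grip":0.0,"x":-0.031,"y":0,"z":-0.032,"yaw":0}]'
python3 -m crank '[{"grip":0.0,"x":-0.009,"y":0,"z":-0.007,"yaw":0},{"grip":0.0,"x":-0.019,"y":0,"z":-0.014,"yaw":0},{"grip":0.0,"x":-0.029,"y":0,"z":-0.019,"yaw":0},{"grip":0.0,"x":-0.039,"y":0,"z":-0.023,"yaw":0},{"grip":0.0,"x":-0.049,"y":0,"z":-0.027,"yaw":0}]'
python3 -m crank '[{"grip":0.0,"x":-0.015,"y":0,"z":-0.005,"yaw":0},{"grip":0.0,"x":-0.032,"y":0,"z":-0.008,"yaw":0},{"grip":0.0,"x":-0.045,"y":0,"z":-0.009,"yaw":0},{"grip":0.0,"x":-0.065,"y":0,"z":-0.01,"yaw":0},{"grip":0.0,"x":-0.065,"y":0,"z":-0.01,"yaw":0}]'
python3 - <<'E'
from h import *
a=snap('scene','s14.png');b=snap('wrist','w14.png')
x=proj('scene',[[460,280,100]])[0].astype(int);print(x,state()['force'])
c=a[max(0,x[1]-90):x[1]+90,max(0,x[0]-100):x[0]+100]
c=cv2.resize(c,(400,360));d=b[150:400,180:380]; d=cv2.resize(d,(288,360))
cv2.imwrite('pics/v14.png',cv2.cvtColor(np.hstack([c,d]),cv2.COLOR_RGB2BGR))
E
```

```text
time_s: 25.47
ee_pos: [553.8, 333.7, 171.2]
ee_rot: [180.0, 0.0, 29.6]
force: [-0.1, -1.0, -1.0]
gripper_width: 7.4
gripper_force: 10.0
time_s: 25.88
ee_pos: [510.6, 309.2, 198.9]
ee_rot: [180.0, -0.0, 29.6]
force: [0.3, 0.6, -0.7]
gripper_width: 7.4
gripper_force: 10.0
time_s: 26.3
ee_pos: [451.8, 275.8, 208.6]
ee_rot: [180.0, 0.2, 29.6]
force: [-0.2, 0.9, -0.2]
gripper_width: 7.7
gripper_force: 10.0
[357 145] [ 0.30462199  0.55193022 -1.05393389]
```

View pics/v14.png

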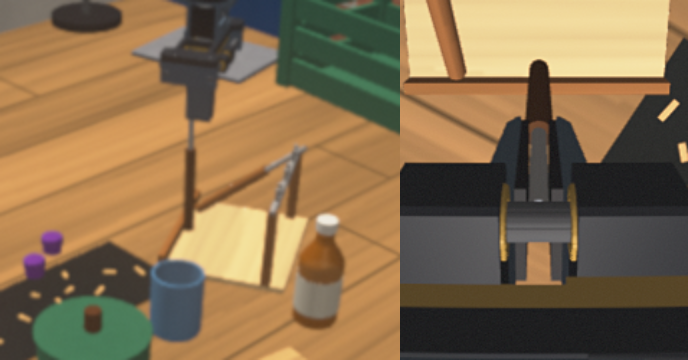

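Two findings from the last view: the scene half shows the gouge hanging upright from the gripper, and the wrist half shows its butt at full-image (276,195). I'll check the tilt by number.

```bash
python3 - <<'E'
from h import *
s=state();print(s['ee_pos'])
for z in(14,20):
  P=onz('wrist',[(276,195)],z)[0];print(P,rel(P))
# predict: vertical gouge through tool-frame offsets x=-8..
R=Ro.from_euler('xyz',s['ee_rot'],degrees=True).as_matrix()
for dx in(-15,-10,-5,0,5):
  g=s['ee_pos']+R@[dx,0,0]; print(dx,proj('wrist',[[g[0],g[1],16],[g[0],g[1],146]]).round())
# scene check
print(proj('scene',[[*(s['ee_pos']+R@[-8,0,0])[:2],z] for z in(16,146)]).round())
E
```

```text
[454.68131315 277.4363896  208.58184185]
[449.85814544 273.20731183  14.        ] [-0.00642396  0.00128273  0.19457731]
[451.15234884 273.94447729  20.        ] [-0.00493019  0.00128166  0.18857839]
-15 [[275. 203.]
 [274. 248.]]
-10 [[275. 199.]
 [274. 242.]]
-5 [[275. 194.]
 [274. 236.]]
0 [[275. 190.]
 [274. 229.]]
5 [[275. 186.]
 [274. 223.]]
[[351. 170.]
 [353. 130.]]
```

The gouge is vertical to within 1–2°, with its butt about 6 mm behind the TCP along tool x. I'll lift it and go above the cup.

```bash

python3 -m crank '[{"grip":0.0,"x":0,"y":0,"z":0,"yaw":0},{"grip":0.0,"x":0,"y":0,"z":-0.015,"yaw":0},{"grip":0.0,"x":0,"y":0,"z":-0.045,"yaw":0},{"grip":0.0,"x":0,"y":0,"z":-0.075,"yaw":0},{"grip":0.0,"x":0,"y":0,"z":-0.1,"yaw":0}]' 20
python3 -m crank '[{"grip":0.0,"x":0.002,"y":0.012,"z":0,"yaw":0},{"grip":0.0,"x":0.007,"y":0.035,"z":0,"yaw":0},{"grip":0.0,"x":0.012,"y":0.06,"z":0,"yaw":0},{"grip":0.0,"x":0.017,"y":0.085,"z":0,"yaw":0},{"grip":0.0,"x":0.022,"y":0.11,"z":0,"yaw":0}]'
python3 -m crank '[{"grip":0.0,"x":0.005,"y":0.025,"z":0,"yaw":0},{"grip":0.0,"x":0.01,"y":0.05,"z":0,"yaw":0},{"grip":0.0,"x":0.015,"y":0.075,"z":0,"yaw":0},{"grip":0.0,"x":0.02,"y":0.1,"z":0,"yaw":0},{"grip":0.0,"x":0.023,"y":0.12,"z":0,"yaw":0}]'
cat >> h.py <<'E'
def gouge(im,m,lo,hi,zs=(0,0)):
    "handle blob: rows/cols and ends along main axis"
    for c in blobs(im,lo,hi,150)[:3]:
        p=c[:,0].astype(np.float32); vx,vy,x0,y0=cv2.fitLine(p,2,0,.01,.01).ravel(); t=(p-[x0,y0])@[vx,vy]
        print(cv2.contourArea(c),'ends',np.round([x0+vx*t.min(),y0+vy*t.min(),x0+vx*t.max(),y0+vy*t.max()],1))
E
python3 - <<'E'
from h import *
for i in range(4): grab_frame('wrist')
m=camera_model('wrist');w=snap('wrist','w15.png');a=snap('scene','s15.png');s=state();print(s['ee_pos'],s['gripper_width'],rel([607.9,99.5,200]))
R=Ro.from_euler('xyz',s['ee_rot'],degrees=True).as_matrix()
b=blobs(w,(95,80,40),(125,255,255),300)
for c in b[:2]: print('blue',cv2.contourArea(c),cv2.boundingRect(c),farfit(c,'wrist',85,34,m))
for nm,im in(('wrist',w),('scene',a)):
  z0=s['ee_pos'][2]-193
  q=proj(nm,[s['ee_pos']+R@[-6,1,193],s['ee_pos']+R@[-6,1,63]]);print(nm,'pred butt/shoulder',q.round())
  h=cv2.cvtColor(im,cv2.COLOR_RGB2HSV)
  u,v=q.mean(0).astype(int); print('hsv mid',h[v,u-6:u+7:3].tolist())
E
```

```text
time_s: 26.82
ee_pos: [456.1, 278.2, 309.6]
ee_rot: [180.0, -0.0, 29.6]
force: [0.6, 0.1, -0.1]
gripper_width: 7.1
gripper_force: 20.0
time_s: 27.23
ee_pos: [529.8, 191.9, 307.0]
ee_rot: [180.0, 0.1, 29.6]
force: [-0.2, 0.7, -1.3]
gripper_width: 7.1
gripper_force: 20.0
time_s: 27.65
ee_pos: [609.7, 98.0, 306.5]
ee_rot: [180.0, 0.1, 29.6]
force: [1.1, -0.0, -0.7]
gripper_width: 7.1
gripper_force: 20.0
[607.58890822 100.561265   307.56966998] 7.563054177565968 [-0.00015105  0.00116294  0.10756896]
blue 1931.5 (249, 160, 53, 59) [601.7  96.    8.6]
wrist pred butt/shoulder [[276. 195.]
 [276. 237.]]
hsv mid [[7, 119, 47], [13, 122, 50], [12, 125, 51], [11, 128, 48], [10, 114, 47]]
scene pred butt/shoulder [[348. 182.]
 [351. 135.]]
hsv mid [[15, 145, 181], [15, 141, 119], [14, 132, 77], [14, 144, 90], [14, 158, 139]]
```

```bash
python3 - <<'E'
from h import *
for f,u,v0,v1 in(('w15',276,170,250),('s15',349,120,200)):
  h=cv2.cvtColor(cv2.imread(f'pics/{f}.png'),cv2.COLOR_BGR2HSV)
  for v in range(v0,v1,6):
    r=h[v,u-16:u+17]; k=np.where((r[:,2]<100)&(r[:,1]>70))[0]; print(f,v,(u-16+k.min(),u-16+k.max()) if len(k) else None, end=' | ')
  print()
E
```

```text
w15 170 (np.int64(260), np.int64(292)) | w15 176 None | w15 182 None | w15 188 None | w15 194 (np.int64(272), np.int64(292)) | w15 200 (np.int64(260), np.int64(292)) | w15 206 (np.int64(260), np.int64(292)) | w15 212 (np.int64(261), np.int64(289)) | w15 218 (np.int64(268), np.int64(284)) | w15 224 (np.int64(260), np.int64(284)) | w15 230 (np.int64(267), np.int64(285)) | w15 236 (np.int64(269), np.int64(283)) | w15 242 (np.int64(269), np.int64(282)) | w15 248 (np.int64(269), np.int64(282)) | 
s15 120 None | s15 126 None | s15 132 None | s15 138 (np.int64(348), np.int64(352)) | s15 144 (np.int64(348), np.int64(351)) | s15 150 (np.int64(348), np.int64(351)) | s15 156 (np.int64(347), np.int64(351)) | s15 162 (np.int64(347), np.int64(351)) | s15 168 (np.int64(347), np.int64(350)) | s15 174 (np.int64(345), np.int64(350)) | s15 180 (np.int64(347), np.int64(350)) | s15 186 None | s15 192 None | s15 198 None |
```

```bash

python3 -m crank '[{"grip":0.0,"x":0,"y":0.001,"z":0.015,"yaw":0},{"grip":0.0,"x":0,"y":0.001,"z":0.03,"yaw":0},{"grip":0.0,"x":0,"y":0.001,"z":0.05,"yaw":0},{"grip":0.0,"x":0,"y":0.001,"z":0.07,"yaw":0},{"grip":0.0,"x":0,"y":0.001,"z":0.09,"yaw":0}]'
python3 -m crank '[{"grip":0.0,"x":0,"y":0,"z":0.004,"yaw":0},{"grip":0.0,"x":0,"y":0,"z":0.008,"yaw":0},{"grip":0.0,"x":0,"y":0,"z":0.011,"yaw":0},{"grip":0.0,"x":0,"y":0,"z":0.014,"yaw":0},{"grip":0.0,"x":0,"y":0,"z":0.016,"yaw":0}]' 8

```

```text
time_s: 28.37
ee_pos: [607.8, 100.2, 217.7]
ee_rot: [180.0, -0.0, 29.7]
force: [0.0, 0.5, -1.0]
gripper_width: 7.0
gripper_force: 20.0
time_s: 28.78
ee_pos: [608.9, 99.3, 203.1]
ee_rot: [180.0, -0.1, 29.6]
force: [0.3, 0.3, -1.7]
gripper_width: 7.5
gripper_force: 8.0
```

```bash

python3 -m crank '[{"grip":0.0,"x":0,"y":0,"z":0.003,"yaw":0},{"grip":0.0,"x":0.006,"y":0,"z":0.004,"yaw":0},{"grip":0.0,"x":0.012,"y":0,"z":0.005,"yaw":0},{"grip":0.0,"x":0.018,"y":0,"z":0.005,"yaw":0},{"grip":0.0,"x":0.024,"y":0,"z":0.006,"yaw":0}]' 4
python3 -m crank '[{"grip":0.0,"x":0.003,"y":0,"z":0.001,"yaw":0},{"grip":0.0,"x":0.006,"y":0,"z":0.001,"yaw":0},{"grip":0.0,"x":0.01,"y":0,"z":0.002,"yaw":0},{"grip":0.0,"x":0.01,"y":0,"z":0.002,"yaw":0},{"grip":0.0,"x":0.01,"y":0,"z":0.002,"yaw":0}]' 4
python3 - <<'E'
from h import *
a=snap('scene','s16.png')
h=cv2.cvtColor(a,cv2.COLOR_RGB2HSV)
print(proj('scene',[[596,92,85]]).round())
for v in range(120,215,5):
    r=h[v,325:376]; k=np.where((r[:,2]<100)&(r[:,1]>70)&(r[:,0]<25))[0]; print(v,(325+k.min(),325+k.max()) if len(k) else None, end=' | ')
E
```

```text
time_s: 29.2
ee_pos: [630.7, 111.4, 197.2]
ee_rot: [179.9, -0.1, 29.6]
force: [-0.2, 0.0, 5.4]
gripper_width: 7.9
gripper_force: 4.0
time_s: 29.62
ee_pos: [639.1, 116.3, 194.8]
ee_rot: [180.0, -0.1, 29.6]
force: [0.2, 0.4, 4.2]
gripper_width: 7.4
gripper_force: 4.0
[[345. 192.]]
120 (np.int64(363), np.int64(365)) | 125 (np.int64(367), np.int64(373)) | 130 (np.int64(346), np.int64(351)) | 135 (np.int64(371), np.int64(375)) | 140 None | 145 (np.int64(357), np.int64(357)) | 150 (np.int64(360), np.int64(375)) | 155 None | 160 None | 165 None | 170 None | 175 None | 180 (np.int64(355), np.int64(358)) | 185 (np.int64(326), np.int64(357)) | 190 (np.int64(330), np.int64(356)) | 195 (np.int64(351), np.int64(353)) | 200 None | 205 (np.int64(327), np.int64(329)) | 210 None |
```

```bash

python3 -m crank '[{"grip":0.03,"x":0,"y":0,"z":0,"yaw":0},{"grip":0.04,"x":0,"y":0,"z":0,"yaw":0},{"grip":0.04,"x":0,"y":0,"z":0,"yaw":0},{"grip":0.04,"x":0,"y":0,"z":0,"yaw":0},{"grip":0.04,"x":0,"y":0,"z":-0.01,"yaw":0}]' 10
python3 -m crank '[{"grip":0.04,"x":0,"y":0,"z":-0.02,"yaw":0},{"grip":0.04,"x":0,"y":0,"z":-0.045,"yaw":0},{"grip":0.04,"x":-0.015,"y":0,"z":-0.08,"yaw":0},{"grip":0.05,"x":-0.05,"y":0,"z":-0.09,"yaw":0},{"grip":0.05,"x":-0.09,"y":0,"z":-0.09,"yaw":0}]'
python3 - <<'E'
from h import *
for i in range(4): grab_frame('wrist')
m=camera_model('wrist');w=snap('wrist','w17.png');a=snap('scene','s17.png');s=state();print(s['ee_pos'])
h=cv2.cvtColor(a,cv2.COLOR_RGB2HSV)
for v in range(125,215,5):
    r=h[v,325:396]; k=np.where((r[:,2]<100)&(r[:,1]>70)&(r[:,0]<25))[0]; print(v,(325+k.min(),325+k.max()) if len(k) else None, end=' | ')
print()
b=blobs(w,(95,80,40),(125,255,255),300)
for c in b[:2]: print('blue',cv2.contourArea(c),cv2.boundingRect(c),farfit(c,'wrist',85,34,m))
x,y,ww,hh=cv2.boundingRect(b[0]); hw=cv2.cvtColor(w,cv2.COLOR_RGB2HSV)
k=cv2.inRange(hw,(0,60,0),(25,255,110)); k[240:]=0
for c in cv2.findContours(k,0,2)[0]:
  if cv2.contourArea(c)>80: print('dark',cv2.contourArea(c),cv2.boundingRect(c),cv2.fitLine(c,2,0,.01,.01).ravel().round(2))
# predicted lean points: butt at cup+x8 -> tip
e=np.array([.869,.494]);c0=np.array([596.3,91.5])
for z,x in((6,8),(134,31),(200,42)): 
  X=[*(c0+e*x),z]; print(z,proj('wrist',[X],m).round(),proj('scene',[X]).round())
E
```

```text
time_s: 30.08
ee_pos: [636.6, 115.6, 201.9]
ee_rot: [-179.9, 0.3, 29.6]
force: [-0.9, 0.1, 0.1]
gripper_width: 37.8
gripper_force: 0.0
time_s: 30.5
ee_pos: [561.7, 71.8, 298.0]
ee_rot: [179.8, -0.4, 29.7]
force: [0.4, -0.7, 1.2]
gripper_width: 48.7
gripper_force: 0.0
[560.59349117  71.7167663  294.63131688]
125 None | 130 None | 135 None | 140 None | 145 None | 150 None | 155 None | 160 None | 165 (np.int64(392), np.int64(393)) | 170 (np.int64(391), np.int64(391)) | 175 (np.int64(392), np.int64(392)) | 180 (np.int64(356), np.int64(391)) | 185 (np.int64(326), np.int64(391)) | 190 (np.int64(330), np.int64(390)) | 195 (np.int64(351), np.int64(353)) | 200 None | 205 (np.int64(327), np.int64(329)) | 210 None | 
blue 2185.0 (246, 122, 57, 57) [598.8  94.1   0.7]
dark 127.0 (379, 196, 21, 20) [  0.89  -0.46 389.12 202.22]
dark 85.0 (70, 178, 120, 12) [ 1.0000e+00 -1.0000e-02  1.7133e+02  1.8233e+02]
dark 105.0 (270, 121, 14, 22) [  0.51  -0.86 277.62 131.59]
dark 303.0 (14, 103, 62, 77) [  0.63   0.78  42.25 137.72]
dark 302.0 (0, 72, 38, 12) [1.000e+00 1.000e-02 2.064e+01 7.736e+01]
dark 916.5 (428, 66, 99, 48) [1.0000e+00 7.0000e-02 4.7631e+02 8.8120e+01]
dark 329.0 (146, 55, 35, 26) [  0.89   0.45 161.94  67.3 ]
6 [[275. 140.]] [[346. 219.]]
134 [[275. 125.]] [[358. 178.]]
200 [[275. 113.]] [[364. 154.]]
```

The first gouge stands in the cup, with its handle blob at wrist (270–284,121–143) as predicted. Now the mid-brown one.

```bash

python3 -m crank '[{"grip":0.05,"x":0.01,"y":-0.02,"z":0,"yaw":0},{"grip":0.05,"x":0.027,"y":-0.052,"z":0,"yaw":0},{"grip":0.05,"x":0.044,"y":-0.085,"z":0,"yaw":0},{"grip":0.05,"x":0.061,"y":-0.118,"z":0,"yaw":0},{"grip":0.05,"x":0.078,"y":-0.15,"z":0,"yaw":0}]' 10
python3 -m crank '[{"grip":0.05,"x":0.017,"y":-0.033,"z":0.01,"yaw":0},{"grip":0.05,"x":0.034,"y":-0.066,"z":0.03,"yaw":0},{"grip":0.05,"x":0.05,"y":-0.098,"z":0.05,"yaw":0},{"grip":0.05,"x":0.065,"y":-0.125,"z":0.07,"yaw":0},{"grip":0.05,"x":0.076,"y":-0.144,"z":0.09,"yaw":0}]'
python3 -m crank '[{"grip":0.05,"x":0,"y":0,"z":0.02,"yaw":0},{"grip":0.05,"x":0,"y":0,"z":0.022,"yaw":0},{"grip":0.05,"x":0,"y":0,"z":0.022,"yaw":0},{"grip":0.05,"x":0,"y":0,"z":0.022,"yaw":0},{"grip":0.05,"x":0,"y":0,"z":0.022,"yaw":0}]'
python3 - <<'E'
from h import *
m=camera_model('wrist');w=snap('wrist','w18.png');s=state();print(s['ee_pos'],s['ee_rot'],rel([549,403.5,140]))
u,v=proj('wrist',[[545,401,145]],m)[0].round().astype(int);print(u,v)
g=cv2.cvtColor(w,cv2.COLOR_RGB2HSV)
for r in range(v-18,v+13,3): k=np.where(g[r,u-30:u+31,1]<45)[0]; print(r,(u-30+k) if len(k)<22 else (u-30+k.min(),u-30+k.max(),len(k)))
E
```

```text
time_s: 31.22
ee_pos: [554.2, 243.0, 293.7]
ee_rot: [-180.0, -0.0, 29.6]
force: [0.5, 0.5, 0.0]
gripper_width: 50.0
gripper_force: 0.0
time_s: 31.63
ee_pos: [548.3, 407.4, 202.1]
ee_rot: [-180.0, -0.0, 29.8]
force: [-0.1, -0.7, -0.0]
gripper_width: 50.1
gripper_force: 0.0
time_s: 32.05
ee_pos: [549.5, 403.2, 184.0]
ee_rot: [-180.0, -0.2, 29.6]
force: [0.0, 0.5, 0.0]
gripper_width: 50.1
gripper_force: 0.0
[549.46456393 403.0264772  184.10688478] [-179.99094499   -0.1915082    29.55611447] [-0.00031796 -0.00063409  0.04410617]
274 248
230 []
233 []
236 []
239 []
242 []
245 [268 269 270 271 272 273 274 275]
248 (np.int64(244), np.int64(304), 61)
251 (np.int64(244), np.int64(304), 61)
254 (np.int64(244), np.int64(304), 61)
257 (np.int64(244), np.int64(304), 61)
260 (np.int64(256), np.int64(287), 24)
```

```bash

python3 -m crank '[{"grip":0.05,"x":0,"y":-0.001,"z":0.015,"yaw":0},{"grip":0.05,"x":0,"y":-0.001,"z":0.03,"yaw":0},{"grip":0.05,"x":0,"y":-0.001,"z":0.044,"yaw":0},{"grip":0.05,"x":0,"y":-0.001,"z":0.044,"yaw":0},{"grip":0.0,"x":0,"y":-0.001,"z":0.044,"yaw":0}]' 10
python3 -m crank '[{"grip":0.0,"x":0,"y":0,"z":0,"yaw":0},{"grip":0.0,"x":0,"y":0,"z":0,"yaw":0},{"grip":0.0,"x":0,"y":0,"z":0,"yaw":0},{"grip":0.0,"x":0,"y":0,"z":0,"yaw":0},{"grip":0.0,"x":0,"y":0,"z":0,"yaw":0}]'
python3 -m crank '[{"grip":0.0,"x":0,"y":0,"z":0,"yaw":0},{"grip":0.0,"x":0,"y":0,"z":0,"yaw":0},{"grip":0.0,"x":0,"y":0,"z":0,"yaw":0},{"grip":0.0,"x":0,"y":0,"z":0,"yaw":0},{"grip":0.0,"x":0,"y":0,"z":0,"yaw":0}]'

```

```text
time_s: 32.52
ee_pos: [548.5, 403.8, 139.5]
ee_rot: [-180.0, -0.1, 29.6]
force: [0.4, -0.7, 0.2]
gripper_width: 45.6
gripper_force: 0.0
time_s: 32.93
ee_pos: [547.9, 405.7, 138.7]
ee_rot: [-179.8, -0.1, 29.6]
force: [5.0, 6.1, -1.6]
gripper_width: 12.9
gripper_force: 7.5
time_s: 33.35
ee_pos: [549.1, 405.2, 138.8]
ee_rot: [-180.0, -0.2, 29.6]
force: [3.8, 5.4, 0.5]
gripper_width: 7.5
gripper_force: 12.3
```

```bash

python3 -m crank '[{"grip":0.0,"x":0.002,"y":0,"z":-0.006,"yaw":0},{"grip":0.0,"x":0.002,"y":0,"z":-0.014,"yaw":0},{"grip":0.0,"x":-0.006,"y":0,"z":-0.02,"yaw":0},{"grip":0.0,"x":-0.018,"y":0,"z":-0.027,"yaw":0},{"grip":0.0,"x":-0.031,"y":0,"z":-0.032,"yaw":0}]'
python3 -m crank '[{"grip":0.0,"x":-0.009,"y":0,"z":-0.007,"yaw":0},{"grip":0.0,"x":-0.019,"y":0,"z":-0.014,"yaw":0},{"grip":0.0,"x":-0.029,"y":0,"z":-0.019,"yaw":0},{"grip":0.0,"x":-0.039,"y":0,"z":-0.023,"yaw":0},{"grip":0.0,"x":-0.049,"y":0,"z":-0.027,"yaw":0}]'
python3 -m crank '[{"grip":0.0,"x":-0.015,"y":0,"z":-0.005,"yaw":0},{"grip":0.0,"x":-0.032,"y":0,"z":-0.008,"yaw":0},{"grip":0.0,"x":-0.045,"y":0,"z":-0.009,"yaw":0},{"grip":0.0,"x":-0.065,"y":0,"z":-0.01,"yaw":0},{"grip":0.0,"x":-0.065,"y":0,"z":-0.01,"yaw":0}]'
cat > chk.py <<'E'
from h import *
s=state();m=camera_model('wrist');w=grab_frame('wrist');a=grab_frame('scene')
cv2.imwrite('pics/chkw.png',w[:,:,::-1]);cv2.imwrite('pics/chks.png',a[:,:,::-1])
R=Ro.from_euler('xyz',s['ee_rot'],degrees=True).as_matrix();print(s['ee_pos'],s['gripper_width'])
for nm,im in(('wrist',w),('scene',a)):
  q=proj(nm,[s['ee_pos']+R@[-6,1,193],s['ee_pos']+R@[-6,1,63],s['ee_pos']+R@[-6,1,40]]).round().astype(int);print(nm,'pred butt,shoulder,',q.tolist())
  h=cv2.cvtColor(im,cv2.COLOR_RGB2HSV)
  for v in range(q[:,1].min()-14,q[:,1].max()+14,5):
    u=q[0,0]; r=h[v,u-24:u+25]; k=np.where((r[:,2]<175)&(r[:,1]>120)&(r[:,0]<16))[0]; print(v,(int(u-24+k.min()),int(u-24+k.max()),len(k)) if len(k) else None,end=' | ')
  print()
E
python3 chk.py; python3 -c "
import cv2
h=cv2.cvtColor(cv2.imread('pics/w18.png'),cv2.COLOR_BGR2HSV); b=cv2.cvtColor(cv2.imread('pics/w12.png'),cv2.COLOR_BGR2HSV);print(b[195,220:229:2].tolist(),b[195,240:262:6].tolist())"
```

```text
time_s: 33.77
ee_pos: [522.9, 389.7, 173.2]
ee_rot: [-180.0, -0.5, 29.6]
force: [7.0, 4.1, 9.5]
gripper_width: 7.6
gripper_force: 10.0
time_s: 34.18
ee_pos: [479.1, 364.9, 200.8]
ee_rot: [-180.0, -0.4, 29.6]
force: [3.5, 1.7, 8.1]
gripper_width: 7.7
gripper_force: 10.0
time_s: 34.6
ee_pos: [418.7, 330.5, 210.2]
ee_rot: [-180.0, -0.0, 29.6]
force: [-0.4, 0.5, 9.6]
gripper_width: 7.4
gripper_force: 10.0
[418.74456449 330.45824258 210.22171248] 7.392244161125132
wrist pred butt,shoulder, [[276, 197], [276, 239], [276, 252]]
183 None | 188 None | 193 None | 198 (273, 280, 8) | 203 (252, 300, 49) | 208 (252, 300, 48) | 213 (268, 284, 17) | 218 (252, 288, 23) | 223 (252, 297, 38) | 228 (258, 286, 29) | 233 (256, 296, 17) | 238 (252, 300, 9) | 243 (269, 283, 6) | 248 (269, 283, 4) | 253 (269, 283, 3) | 258 None | 263 None | 
scene pred butt,shoulder, [[355, 160], [358, 121], [358, 114]]
100 (333, 369, 15) | 105 (331, 355, 5) | 110 None | 115 (374, 374, 1) | 120 (355, 363, 7) | 125 (349, 360, 9) | 130 (337, 359, 8) | 135 (353, 358, 6) | 140 (353, 359, 7) | 145 (352, 377, 11) | 150 (352, 365, 9) | 155 (351, 355, 5) | 160 (339, 352, 5) | 165 (348, 349, 2) | 170 (345, 347, 3) | 
[[13, 156, 189], [13, 158, 170], [12, 152, 151], [13, 152, 134], [12, 154, 93]] [[22, 83, 244], [22, 82, 244], [23, 83, 244], [23, 82, 244]]
```

```bash

python3 -m crank '[{"grip":0.0,"x":0,"y":0,"z":-0.004,"yaw":0},{"grip":0.0,"x":0,"y":0,"z":-0.015,"yaw":0},{"grip":0.0,"x":0,"y":0,"z":-0.045,"yaw":0},{"grip":0.0,"x":0,"y":0,"z":-0.075,"yaw":0},{"grip":0.0,"x":0,"y":0,"z":-0.1,"yaw":0}]' 20
python3 -m crank '[{"grip":0.0,"x":0,"y":0,"z":0,"yaw":0},{"grip":0.0,"x":0,"y":0,"z":0,"yaw":0},{"grip":0.0,"x":0,"y":0,"z":0,"yaw":0},{"grip":0.0,"x":0,"y":0,"z":0,"yaw":0},{"grip":0.0,"x":0,"y":0,"z":0,"yaw":0}]'
python3 chk.py
```

```text
time_s: 35.12
ee_pos: [420.2, 331.2, 308.6]
ee_rot: [180.0, 0.2, 29.6]
force: [-0.1, 0.1, -0.6]
gripper_width: 7.0
gripper_force: 20.0
time_s: 35.53
ee_pos: [421.0, 331.7, 305.5]
ee_rot: [180.0, 0.2, 29.6]
force: [-0.0, 0.7, -1.3]
gripper_width: 7.2
gripper_force: 20.0
[420.95316647 331.72905763 305.51250042] 7.248920511296983
wrist pred butt,shoulder, [[276, 195], [276, 237], [276, 249]]
181 None | 186 (252, 300, 49) | 191 None | 196 (275, 276, 2) | 201 (252, 283, 23) | 206 (259, 283, 24) | 211 (268, 284, 17) | 216 (268, 286, 19) | 221 (267, 296, 28) | 226 (267, 300, 24) | 231 (259, 292, 24) | 236 (270, 282, 13) | 241 (269, 283, 4) | 246 (269, 282, 2) | 251 (269, 269, 1) | 256 None | 261 None | 
scene pred butt,shoulder, [[358, 132], [360, 90], [361, 83]]
69 (377, 380, 4) | 74 None | 79 None | 84 None | 89 (346, 360, 4) | 94 (343, 381, 22) | 99 (334, 361, 22) | 104 (334, 361, 9) | 109 (356, 360, 5) | 114 (355, 378, 8) | 119 (355, 364, 7) | 124 (351, 359, 7) | 129 (340, 340, 1) | 134 None | 139 None | 144 (376, 379, 2) |
```

```bash

python3 -m crank '[{"grip":0.0,"x":0.001,"y":0.012,"z":0,"yaw":0},{"grip":0.0,"x":0.003,"y":0.04,"z":0,"yaw":0},{"grip":0.0,"x":0.006,"y":0.072,"z":0,"yaw":0},{"grip":0.0,"x":0.009,"y":0.105,"z":0,"yaw":0},{"grip":0.0,"x":0.012,"y":0.14,"z":0,"yaw":0}]'
python3 -m crank '[{"grip":0.0,"x":0.003,"y":0.035,"z":0,"yaw":0},{"grip":0.0,"x":0.006,"y":0.07,"z":0,"yaw":0},{"grip":0.0,"x":0.01,"y":0.105,"z":0,"yaw":0},{"grip":0.0,"x":0.012,"y":0.135,"z":0,"yaw":0},{"grip":0.0,"x":0.014,"y":0.154,"z":0,"yaw":0}]'
python3 - <<'E'
for i in range(3):
  import workcell; workcell.grab_frame('top')
E
python3 chk.py; python3 -c "
from h import *
print(rel([588.7,88.6,205]))"
```

```text
time_s: 36.05
ee_pos: [502.1, 214.8, 306.9]
ee_rot: [180.0, 0.0, 29.7]
force: [0.3, 0.3, -0.4]
gripper_width: 7.7
gripper_force: 20.0
time_s: 36.47
ee_pos: [591.1, 85.7, 306.6]
ee_rot: [179.9, 0.1, 29.5]
force: [0.7, 0.3, -0.4]
gripper_width: 7.4
gripper_force: 20.0
[590.21965633  87.63177411 306.35880402] 7.3530091948515235
wrist pred butt,shoulder, [[278, 195], [278, 236], [279, 249]]
181 None | 186 None | 191 None | 196 None | 201 (271, 281, 11) | 206 (254, 284, 20) | 211 (260, 284, 23) | 216 (269, 285, 17) | 221 (268, 285, 18) | 226 (268, 293, 22) | 231 (268, 302, 21) | 236 (271, 281, 11) | 241 (269, 283, 3) | 246 (269, 283, 4) | 251 (269, 269, 1) | 256 None | 261 None | 
scene pred butt,shoulder, [[340, 182], [342, 135], [343, 126]]
112 None | 117 (349, 352, 3) | 122 (356, 358, 3) | 127 (344, 346, 3) | 132 (333, 345, 9) | 137 (320, 344, 8) | 142 (338, 343, 6) | 147 (337, 344, 8) | 152 (337, 361, 13) | 157 (337, 354, 12) | 162 (335, 351, 11) | 167 (324, 348, 11) | 172 (335, 346, 11) | 177 (316, 360, 12) | 182 (323, 358, 12) | 187 (354, 357, 4) | 192 (353, 355, 3) | 
[-0.00088269  0.00055449  0.10186903]
```

```bash

python3 -m crank '[{"grip":0.0,"x":-0.001,"y":0,"z":0.015,"yaw":0},{"grip":0.0,"x":-0.001,"y":0,"z":0.03,"yaw":0},{"grip":0.0,"x":-0.001,"y":0,"z":0.045,"yaw":0},{"grip":0.0,"x":-0.001,"y":0,"z":0.06,"yaw":0},{"grip":0.0,"x":-0.001,"y":0,"z":0.075,"yaw":0}]'
python3 -m crank '[{"grip":0.0,"x":0,"y":0,"z":0.006,"yaw":0},{"grip":0.0,"x":0,"y":0,"z":0.012,"yaw":0},{"grip":0.0,"x":0,"y":0,"z":0.018,"yaw":0},{"grip":0.0,"x":0,"y":0,"z":0.024,"yaw":0},{"grip":0.0,"x":0,"y":0,"z":0.027,"yaw":0}]' 8

```

```text
time_s: 37.13
ee_pos: [588.1, 90.3, 231.9]
ee_rot: [-180.0, -0.0, 29.7]
force: [-0.2, -0.8, -1.2]
gripper_width: 7.2
gripper_force: 20.0
time_s: 37.55
ee_pos: [588.7, 89.2, 204.8]
ee_rot: [180.0, 0.0, 29.6]
force: [0.8, -0.2, -0.9]
gripper_width: 7.6
gripper_force: 8.0
```

```bash

python3 -m crank '[{"grip":0.0,"x":0,"y":0,"z":0.003,"yaw":0},{"grip":0.0,"x":0,"y":0,"z":0.006,"yaw":0},{"grip":0.0,"x":0,"y":0,"z":0.009,"yaw":0},{"grip":0.0,"x":0,"y":0,"z":0.011,"yaw":0},{"grip":0.0,"x":0,"y":0,"z":0.011,"yaw":0}]' 5
python3 -m crank '[{"grip":0.0,"x":-0.005,"y":0,"z":0.002,"yaw":0},{"grip":0.0,"x":-0.01,"y":0,"z":0.003,"yaw":0},{"grip":0.0,"x":-0.015,"y":0,"z":0.004,"yaw":0},{"grip":0.0,"x":-0.018,"y":0,"z":0.004,"yaw":0},{"grip":0.0,"x":-0.018,"y":0,"z":0.004,"yaw":0}]' 4

```

```text
time_s: 37.97
ee_pos: [588.7, 89.0, 193.8]
ee_rot: [-180.0, 0.0, 29.6]
force: [-0.3, -0.4, -0.5]
gripper_width: 8.0
gripper_force: 5.0
time_s: 38.38
ee_pos: [572.4, 79.8, 190.3]
ee_rot: [180.0, 0.0, 29.6]
force: [0.8, 0.6, -0.1]
gripper_width: 7.8
gripper_force: 4.0
```

```bash

python3 -m crank '[{"grip":0.0,"x":0,"y":0,"z":0.002,"yaw":0},{"grip":0.0,"x":0,"y":0,"z":0.004,"yaw":0},{"grip":0.0,"x":0,"y":0,"z":0.006,"yaw":0},{"grip":0.0,"x":0,"y":0,"z":0.006,"yaw":0},{"grip":0.0,"x":0,"y":0,"z":0.006,"yaw":0}]' 4
python3 chk.py
```

```text
time_s: 38.8
ee_pos: [573.7, 80.3, 184.8]
ee_rot: [180.0, -0.1, 29.6]
force: [-0.3, -0.3, 4.2]
gripper_width: 8.0
gripper_force: 4.0
[573.67477138  80.25899699 184.82863776] 7.979833245503866
wrist pred butt,shoulder, [[276, 195], [276, 236], [276, 249]]
181 (270, 282, 13) | 186 (270, 282, 13) | 191 (270, 282, 13) | 196 (269, 283, 15) | 201 (268, 283, 16) | 206 (268, 284, 17) | 211 (268, 284, 17) | 216 (267, 284, 18) | 221 (252, 286, 21) | 226 (253, 287, 31) | 231 (265, 293, 11) | 236 (269, 300, 3) | 241 (268, 283, 3) | 246 None | 251 None | 256 None | 261 None | 
scene pred butt,shoulder, [[331, 220], [333, 177], [334, 169]]
155 (328, 355, 5) | 160 (330, 352, 4) | 165 (329, 349, 6) | 170 (318, 347, 4) | 175 (308, 344, 14) | 180 (320, 355, 12) | 185 (329, 355, 10) | 190 (336, 355, 7) | 195 None | 200 None | 205 (329, 330, 2) | 210 None | 215 None | 220 None | 225 (337, 352, 2) | 230 None |
```

Contact with the cup floor, 4 N up. Release and retreat upward.

```bash

python3 -m crank '[{"grip":0.03,"x":0,"y":0,"z":0,"yaw":0},{"grip":0.03,"x":0,"y":0,"z":0,"yaw":0},{"grip":0.035,"x":0,"y":0,"z":0,"yaw":0},{"grip":0.035,"x":0,"y":0,"z":0,"yaw":0},{"grip":0.035,"x":0,"y":0,"z":-0.01,"yaw":0}]' 10
python3 -m crank '[{"grip":0.035,"x":0,"y":0,"z":-0.03,"yaw":0},{"grip":0.035,"x":0,"y":0,"z":-0.065,"yaw":0},{"grip":0.035,"x":0,"y":0,"z":-0.1,"yaw":0},{"grip":0.05,"x":-0.03,"y":0,"z":-0.12,"yaw":0},{"grip":0.05,"x":-0.065,"y":0,"z":-0.13,"yaw":0}]'
python3 -m crank '[{"grip":0.05,"x":-0.03,"y":0,"z":0,"yaw":0},{"grip":0.05,"x":-0.05,"y":0,"z":0,"yaw":0},{"grip":0.05,"x":-0.05,"y":0,"z":0,"yaw":0},{"grip":0.05,"x":-0.05,"y":0,"z":0,"yaw":0},{"grip":0.05,"x":-0.05,"y":0,"z":0,"yaw":0}]'
python3 - <<'E'
from h import *
s=state();m=camera_model('wrist');w=snap('wrist','w20.png');a=snap('scene','s20.png');t=snap('top','t20.png');print(s['ee_pos'],s['time_s'])
e=np.array([.869,.494]);c0=np.array([596.3,91.5])
for z,x in((6,8),(85,22),(134,31),(200,42),(6,-14),(85,-22),(134,-27),(200,-33)): X=[*(c0+e*x),z]; print(z,x,proj('wrist',[X],m).round(),proj('scene',[X]).round())
h=cv2.cvtColor(w,cv2.COLOR_RGB2HSV);k=cv2.inRange(h,(0,90,0),(16,255,190));k[240:]=0
k[:,:180]=0;k[:,380:]=0
for c in cv2.findContours(k,0,2)[0]:
  if cv2.contourArea(c)>60: print('wr',cv2.contourArea(c),cv2.boundingRect(c),w[int(c[:,0,1].mean()),int(c[:,0,0].mean())])
h=cv2.cvtColor(a,cv2.COLOR_RGB2HSV)
# grey-steel blades + handles: compare with first scene image
d=cv2.absdiff(a,cv2.cvtColor(cv2.imread('pics/scene0.png'),cv2.COLOR_BGR2RGB)).max(2)>35
for v in range(135,230,6): 
  k=np.where(d[v,310:385])[0]+310; print(v,k.tolist()[:26])
for nm,X in(('tinlid',(608,-60,75)),('potlid',(607,-253,65))): pass
g=[c for c in blobs(t,(65,80,20),(90,255,140),200)];print([(circ(c,'top',75)) for c in g[:2]])
print([circ(c,'top',65) for c in blobs(t,(0,0,120),(179,55,255),300,(200,120,480,275))])
E
```

```text
time_s: 39.32
ee_pos: [571.7, 80.0, 192.2]
ee_rot: [-179.9, 0.3, 29.6]
force: [0.5, 1.6, 0.2]
gripper_width: 34.8
gripper_force: 0.0
time_s: 39.73
ee_pos: [518.5, 48.5, 327.8]
ee_rot: [179.8, -0.3, 29.7]
force: [0.2, -0.9, 0.8]
gripper_width: 45.4
gripper_force: 0.0
time_s: 40.15
ee_pos: [473.9, 23.7, 324.6]
ee_rot: [180.0, -0.1, 29.6]
force: [0.0, 0.7, 0.1]
gripper_width: 49.9
gripper_force: 0.0
[473.93486786  23.66111245 324.61557524] 40.15
6 8 [[276.  68.]] [[346. 219.]]
85 22 [[276.  45.]] [[353. 194.]]
134 31 [[276.  25.]] [[358. 178.]]
200 42 [[276. -13.]] [[364. 154.]]
6 -14 [[276.  85.]] [[338. 217.]]
85 -22 [[276.  85.]] [[336. 191.]]
134 -27 [[276.  86.]] [[335. 174.]]
200 -33 [[276.  86.]] [[334. 149.]]
wr 83.5 (180, 230, 21, 10) [192 141  90]
wr 69.5 (243, 227, 26, 13) [135 100  66]
wr 94.0 (365, 218, 15, 22) [198 144  93]
wr 172.5 (180, 193, 50, 31) [189 139  90]
wr 604.5 (287, 81, 41, 38) [179 132  85]
wr 1063.5 (291, 37, 63, 57) [185 136  90]
wr 404.0 (341, 0, 39, 25) [186 137  90]
wr 277.0 (315, 0, 65, 44) [187 137  90]
wr 62.5 (250, 0, 21, 14) [190 140  92]
wr 2251.5
[... 621 characters left out ...]
83 [310, 311, 312, 334, 335, 336, 353, 354, 355, 356, 357, 358, 359, 360]
189 [336, 337, 338, 339, 352, 353, 354, 355, 356, 357, 358]
195 [340, 351, 352, 353, 354, 355]
201 []
207 [310, 311, 312, 313, 314, 315, 317, 318, 319, 320, 321, 322]
213 [310, 311, 312, 313, 314, 315, 316, 317, 318, 319, 320, 321, 322, 323, 324, 327, 328, 329, 330]
219 [310, 311, 312, 313, 314, 315, 316, 317, 318, 319, 320, 321, 322, 323, 324, 325, 326, 327, 328]
225 [310, 311, 312, 313, 314, 315, 316, 317, 318, 319, 320, 321, 322, 323, 324, 325, 326, 327, 328, 329]
[array([602.2, -57.7, 146.3])]
[array([663.9,  85.3, 154.8]), array([ 600.2, -246.6,  102.4]), array([550. , -13.3, 342. ]), array([550.1,  11.6, 341.8])]
```

```bash
python3 -c "
from workcell import *
print(job_done())"
```

```text
the job is handed in; nothing more can be done
None
```

I handed the job in at about 40 s of robot time: both knobs present are in the closed tin, the wax pot is covered, and both gouges stand handle down in the cup; I confirmed the gouges and the final state of both lids by measurement only, since my picture views were used up.

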